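# Turn a controller plate over in its assembly cradle and clamp it

## Robot

A 6-joint arm with a two-finger parallel gripper is mounted at the origin on a cart in front of the work surface, level with it; the furniture and walls round the work are solid. World frame = base frame: x ahead of the robot, y to its left, z up, the work surface at z = 0. Lengths are in m, angles in degrees, forces in N, time in s.
With the tool pointing down it reaches from about 0.25 to 0.8 m from the base axis. Payload 3.9 kg.
Tool frame: the origin (TCP) lies midway between the tips of the shut fingers; the grasp point (between the pads) lies 19 mm behind it; z points along the fingers, y is the line along which they close (so a half turn about z gives the same grasp; the last joint's range is limited). The gripper opens to 85 mm and grips with 20 to 120 N. Pads are 22 mm wide; open, the fingers measure 114 mm over their backs; the gripper's body (76 mm by 85 mm) begins 54 mm behind the grasp point. The pads swing forward as they close: fully open they stand 13 mm farther back than shut.
Start: joints at [71.448, 14.897, -7.913, 67.191, 0, 90], TCP at [0.167, 0.498, 0.231] pointing down, gripper open.
Joint ranges: [-159.42, 159.42], [-47.68, 98.78], [-73.54, 78.23], [-108.79, 121.32], [-90, 84.71], [-180, 180]. Speed limits (degrees/s): [147.25, 147.25, 180, 180, 180, 180].

## Interface

Orientations are given as [roll, pitch, yaw] about the fixed x, y, z axes, in that order (R = Rz(yaw) Ry(pitch) Rx(roll)).
In Python, from bench import state, grab_frame, finish_job gives the robot as it stands.
- The arm moves only by the shell command python3 -m pendant 'ROWS' [FORCE]. ROWS is JSON, a list of rows, each a list of 7 numbers: the shift along the tool's x, y, z normalised to -1 to 1, where 1 is 0.3 m, then the turn, a rotation vector about the tool's x, y, z normalised to -1 to 1, where 1 is 360 degrees, then the opening, from 0 (shut) to 1 (fully open). A call has 1 to 12 rows; each row is the pose to reach, as a shift and turn from the pose commanded when the call began, along the tool's axes at that moment, turning the shorter way round; what a row does not reach only later rows make up. A row lasts 1/10 s, in which the tool goes at most 50 mm and 8.59 degrees, less where a joint would pass 70% of its speed; a pose out of reach is approached as far as the arm can. A call with a number of a shift or a turn outside -1 to 1 is refused whole. A call with a gripper value outside its range is refused whole. The fingers move at their own pace and stop on an object; FORCE is the grip in N (left out, the last holds). Time passes only in rows, so rows that repeat a pose let the fingers close. It gives the time, the measured TCP pose, the force, the opening and the grip force at its end, in the units of the state.
- state(): the state, without advancing time (a new reading comes with each control period).
- grab_frame(name): name is "scene" or "top" or "wrist"; returns a dict with "pixels" (400x640x3 uint8, red, green, blue), "range_z" (400x640 float32, m along the optical axis (not along the pixel's ray), 0 where there is no reading), "intrinsics" (3x3 intrinsics, pixels), "rvec" (rotation vector, rad) and "tvec" (3), from world to camera coordinates, as OpenCV has them. Camera axes: x right, y down, z forward; pixel columns grow to the right and rows downward; lengths in m; the calibration is good to about 2 mm. A picture is of the moment at which its call begins.
- finish_job(): hands the job in; it is judged then, once.
The state is a dict: "t": time; "q": joint angles; "dq": joint speeds; "joint_torque": joint torques, N m; "position": TCP position; "eef_rot": TCP orientation; "wrist_force": force on the tool from outside, world axes, zero at the start; "torque": the same for the moment, N m; "opening": opening from 0.0 (shut) to 1.0 (fully open); "gripper_force": force on a finger pad.
Only numpy, scipy, OpenCV 4.12 (cv2) and the standard library are available. Lean on these libraries where they do the work, as an engineer would, in place of code of your own. Each camera call takes 0.05 s, during which the arm holds its last target. There are 200 camera calls.

## Task

The controller plate lies board side up in the assembly cradle, and its screws must be tightened from behind. It is too wide to grip lying down: lever it up by the free middle of its front edge while its back edge stays against the tall back stops, turn it right over and lower it without dropping it, so that it lies flat between the stops again with the board hanging underneath and the screw heads up. Then swing both clamps fully across the plate to hold it, and leave the things lying around where they are.

Things in the scene. Friction and masses are not known exactly. Their poses are not given: they have to be found in the camera images.
- module: Controller plate: aluminium, 120 (x) x 104 (y) x 8 mm, 0.2 to 0.4 kg, origin at the centre of the plate's thickness. On the middle of its +z face a green terminal board (x -39..39, y -31..31 mm, 21 mm high), on its -z face four screw heads 1.6 mm high at x +-34, y +-26.5. Starts with +z up in the cradle, axes within 1 degree of the cradle's. Its x-long edges have 21 mm of bare plate to grip.
- plate_back_edge (a point): Middle of the plate's +y edge face (x 0, y +52 mm, z 0 in the plate's frame): the edge that lies at the tall back stops at the start. The -y edge, at the front stops, is the front edge.
- cradle: Cradle fixed to the table, origin under its centre; +y towards the back stops (robot's left), x along its length (away from the robot; yaw -0.38 to 0.12 rad). Grey end blocks at |x| 44..68, |y| up to 62 mm; between them only two steel rods along x (y +-25 mm, tops 19 mm up), so the plate's middle is free beneath. Cheeks with flared tops, z up to 68 mm, bound the plate at x +-62 mm.
- cradle_seat (a point): Middle of the seat plane, 58 mm above the table on the cradle's centre line; axes as the cradle's. The blocks' flat tops at this height carry the plate, so a seated plate's origin is 4 mm above this point.
- back_stops (a point): Midway between the two tall back stops, on the line of their inner faces: cradle x 0, y +54, z 58 mm (2 mm from the plate's edge). The stops stand at |x| 46..68 mm, 8 mm thick, up to z 88 mm, tops flared outward; the 88 mm between them are open.
- front_stops (a point): Midway between the two low front stops, on the line of their inner faces: cradle x 0, y -54, z 58 mm (2 mm from the plate's edge). The stops stand at |x| 46..68 mm, 8 mm thick, up to z 71 mm, tops flared outward; the 88 mm between them are open.
- far_clamp (a joint): Clamp on the far block, rad: a flat steel arm 36 x 13 x 5 mm turning on an upright pin at cradle x +78, y 0; underside 68.5 mm above the table, 2.5 mm above the seated plate. 0: arm points to cradle -y, beside the plate; grows clockwise seen from above; 1.57: arm points to -x, across the plate (closed; end stop 1.6). Starts at -0.6 to 0.2; about 1 N turns it, it stays where left.
- near_clamp (a joint): The same clamp on the near block, pin at cradle x -78, y 0 mm. 0: the arm points to cradle +y, beside the plate; it grows clockwise seen from above; 1.57: the arm points to cradle +x, across the plate (closed; end stop at 1.6). Starts at -0.6 to 0.2.
- far_clamp_grip (a point): Middle of the upright black round grip (12 mm diameter, 73.5 to 95.5 mm above the table) on the far clamp's arm, 30 mm from the clamp's pin; this point is 84.5 mm above the table.
- near_clamp_grip (a point): The same point of the near clamp's grip: black, round, 12 mm diameter, 73.5 to 95.5 mm above the table, 30 mm from that clamp's pin; this point is 84.5 mm above the table.
- cutters: Flush cutters with black sleeves lying flat, 148 x 50 x 11 mm: bystander, to be left alone. Origin: centre of its underside.
- driver_board: Small green motor driver board 35 x 32 x 12 mm: bystander. Origin: centre of its underside.
- stepper: Small round stepper motor 43 x 28 x 32 mm: bystander. Origin: centre of its underside.
- wick: Flat blue reel of solder wick, 45 mm diameter, 10 mm high: bystander. Origin: centre of its underside.

How it is judged (in metres and radians):
On the way, in this order (a step that is already met when the one before it is completed fails the run):
1. the plate is levered up by its front edge, its back edge staying at the back stops (angle between module's own z axis and vertical between 0.45 and 1.3 rad and distance between plate_back_edge and back_stops below 0.02 m), for 0.1 s.
2. the plate has been turned over and lies flat in the cradle, board underneath (angle between module's own z axis and vertical above 3.08 rad and horizontal distance between module and cradle_seat below 0.004 m and z of module in the frame of cradle between 0.059 and 0.0645 m and angle between the x axis of module and the x axis of cradle, either way round below 0.04 rad), for 0.3 s.
At the end, for the whole second after the job is handed in: The plate lies turned over, board underneath, within 3.5 degrees of level, at seat height, its centre within 4 mm of the seat's middle sideways and its x within 2.3 degrees of the cradle's; both clamps stand across it (joints above 1.35 rad); it is at rest (all of step 2 and value of joint each of far_clamp, near_clamp above 1.35 rad and linear speed of module below 0.02 m/s and angular speed of module below 0.1 rad/s); the robot touches nothing.
It fails at once if the plate is dropped or slammed (it turns faster than 7 rad/s or moves faster than 0.6 m/s) (angular speed of module above 7 rad/s or linear speed of module above 0.6 m/s).
It fails at once if a bystander is moved by more than 25 mm (distance of any of cutters, driver_board, stepper, wick from where it was at the start of the episode above 0.025 m).
It also fails if it takes over 72 s, if anything falls off the work surface, if the arm or the gripper's body presses on something with over 40 N, if the wrist force passes 120 N, or if a joint passes its speed limit or range.

## Working session

There is one attempt and no reset: what is moved stays moved. The work goes in short steps, Python scripts to look and compute and a shell command to move; the robot and the scene stay as the last step left them, time stands still between calls to the robot, and variables do not carry over. Pictures are saved under pics/ and viewed, at most 10 in all, crops included, and the job is handed in when it is done.

```bash
mkdir -p pics
cat > h.py <<'E'
import numpy as np, cv2
from bench import state, grab_frame
from scipy.spatial.transform import Rotation as R
def snap(n,f=None):
    d=grab_frame(n)
    if f: cv2.imwrite('pics/'+f,d['pixels'][:,:,::-1])
    np.savez(f'last_{n}.npz',**d); return d
def w(d,u,v,z=None):
    Rm=cv2.Rodrigues(np.array(d['rvec'],float))[0];t=np.array(d['tvec'],float).ravel()
    r=np.linalg.inv(d['intrinsics'])@np.array([u,v,1.])
    if z is None: return Rm.T@(r*d['range_z'][int(v),int(u)]-t)
    c=-Rm.T@t; k=Rm.T@r; return c+k*(z-c[2])/k[2]
E
python3 - <<'E'
from h import *
snap('top','top1.png');snap('scene','scene1.png')
print(state())
E
```

```text
{'t': 0.1, 'q': array([ 7.14484117e+01,  1.49315079e+01, -7.97847648e+00,  6.71916128e+01,
       -1.49156485e-03,  9.00002333e+01]), 'dq': array([ 0.0068538 , -0.19391839,  0.1233887 ,  0.06142476,  0.06923183,
        0.01745527]), 'joint_torque': array([-1.43269721e-03, -4.06508124e+01,  2.54527974e+01,  1.01013057e-02,
       -9.32328953e-05, -1.04771525e-08]), 'position': array([0.1668424 , 0.49712511, 0.23055166]), 'eef_rot': array([-1.79898403e+02,  1.49197618e-03,  1.61448181e+02]), 'wrist_force': array([ 0.31092604, -0.02885947,  0.04008427]), 'torque': array([-0.02506422, -0.04034015,  0.01275451]), 'gripper_force': 0.0, 'opening': 1.002365528193693}
```

```bash
ls; python3 -m pendant --help | head -20
```

```text
h.py
last_scene.npz
last_top.npz
picsinvalid input: not JSON, or not a number
```

View pics/top1.png

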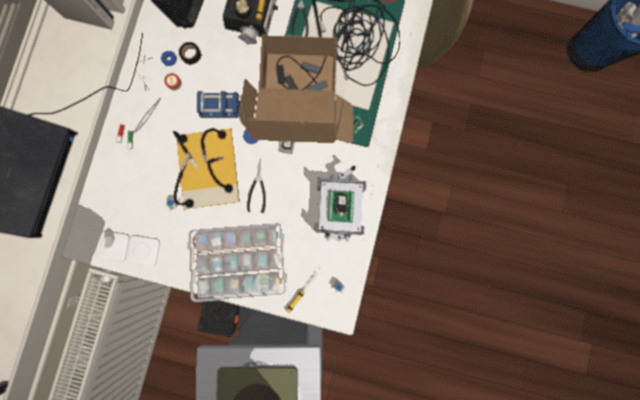

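View pics/scene1.png

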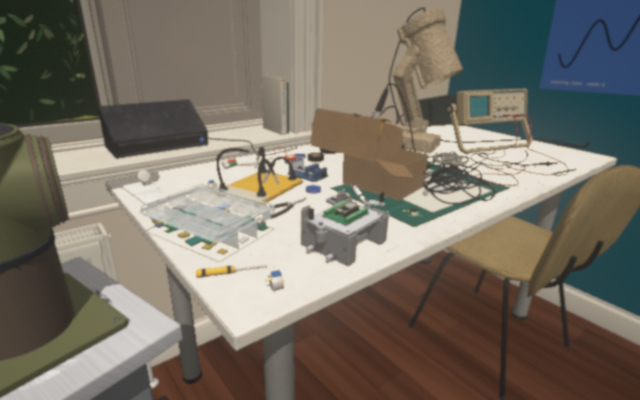

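The top view shows the cradle at about (340,206), with the back stops on the left. The cutters are at (257,190), the box is beyond the cradle at (300,90), and the small parts are near (337,285). Next I'll measure the cradle and enlarge it.

Run:
```python
from h import *
d=dict(np.load('last_top.npz'));s=dict(np.load('last_scene.npz'))
for n,u,v in [('plate',340,192),('cut',257,200),('step',337,285),('box',338,120),('boxr',345,130),('org',240,260),('wick',251,137),('drv',287,145),('edge',353,330)]: print(n,w(d,u,v).round(3))
c=cv2.resize(d['pixels'][140:260,290:390],None,fx=5,fy=5,interpolation=cv2.INTER_CUBIC)
e=cv2.resize(s['pixels'][175:275,290:400],None,fx=5,fy=5,interpolation=cv2.INTER_CUBIC)
cv2.imwrite('pics/c1.png',c[:,:,::-1]);cv2.imwrite('pics/c2.png',e[:,:,::-1])
# plate: points with height ~0.066
Rm=cv2.Rodrigues(d['rvec'])[0];t=d['tvec'].ravel()
v,u=np.mgrid[140:260,290:390];z=d['range_z'][v,u]
P=((np.linalg.inv(d['intrinsics'])@np.stack([u*z,v*z,z]).reshape(3,-1)).T-t)@Rm
m=(abs(P[:,2]-.066)<.004)&(z.ravel()>0)
r=cv2.minAreaRect((P[m,:2]*1000).astype(np.float32));print(m.sum(),r,np.median(P[m],0))
m=(abs(P[:,2]-.087)<.004)&(z.ravel()>0)
print(m.sum(),cv2.minAreaRect((P[m,:2]*1000).astype(np.float32)),np.median(P[m],0))
```

```text
plate [ 0.545 -0.215  0.069]
cut [ 0.533  0.003 -0.   ]
step [ 0.312 -0.206  0.031]
box [ 0.682 -0.202  0.218]
boxr [ 0.69  -0.226  0.117]
org [0.378 0.036 0.054]
wick [ 0.662 -0.006  0.161]
drv [ 0.68  -0.079  0.015]
edge [ 0.013 -0.324 -0.739]
1587 ((509.1719055175781, -218.50250244140625), (162.11399841308594, 120.57112121582031), 0.7036964297294617) [ 0.50553333 -0.21628139  0.06599966]
187 ((516.8477172851562, -199.00437927246094), (88.67243194580078, 169.09918212890625), 86.82330322265625) [ 0.51340374 -0.21284695  0.08466593]
```

View pics/c1.png

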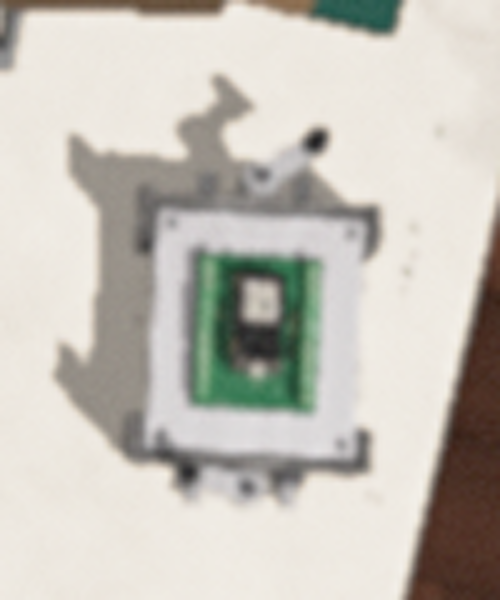

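The crop shows the plate corners near crop (160,210), (370,215), (355,460) and (145,450). The far clamp's pin is at (262,175) with its grip at (317,140), so it points out and to -y. The near clamp's pin is at (245,487) with its grip at (188,478). I'll move above the cradle for a close look.

```bash
cat >> h.py <<'E'
def log():
    s=state()
    with open('log.txt','a') as f: f.write(' '.join(f'{x:.5f}' for x in [*s['q'],*s['position'],*s['eef_rot']])+'\n')
    print({k:np.round(s[k],3) for k in ('t','q','position','eef_rot','wrist_force','opening','gripper_force')})
E
python3 -c 'from h import *;log()'
python3 -m pendant '[[0,0,-0.17,0,0,0,1],[0,0,-0.4,0,0,0,1],[0,0,-0.4,0,0,0,1],[-0.92,-0.94,-0.4,0,0,0,1],[-0.92,-0.94,-0.4,0,0,0,1],[-0.92,-0.94,-0.4,0,0,0,1],[-0.92,-0.94,-0.4,0,0,0,1],[-0.92,-0.94,-0.4,0,0,0,1],[-0.92,-0.94,-0.4,0,0,0,1],[-0.92,-0.94,-0.4,0,0,0,1],[-0.92,-0.94,-0.4,0,0,0,1]]'
python3 -c 'from h import *;log()'
python3 -m pendant '[[-0.92,-0.94,0,0,0,-0.043,1],[-0.92,-0.94,0,0,0,-0.043,1],[-0.92,-0.94,0,0,0,-0.043,1],[-0.92,-0.94,0,0,0,-0.043,1],[-0.92,-0.94,0,0,0,-0.043,1],[-0.92,-0.94,0,0,0,-0.043,1],[-0.92,-0.94,0,0,0,-0.043,1],[-0.92,-0.94,0,0,0,-0.043,1],[-0.92,-0.94,0,0,0,-0.043,1],[-0.92,-0.94,0,0,0,-0.043,1],[-0.92,-0.94,0,0,0,-0.043,1]]'
python3 - <<'E'
from h import *
log()
snap('wrist','w1.png')
E
```

```text
{'t': np.float64(0.1), 'q': array([ 7.1448e+01,  1.4932e+01, -7.9780e+00,  6.7192e+01, -1.0000e-03,
        9.0000e+01]), 'position': array([0.167, 0.497, 0.231]), 'eef_rot': array([-1.79898e+02,  1.00000e-03,  1.61448e+02]), 'wrist_force': array([ 0.311, -0.029,  0.04 ]), 'opening': np.float64(1.002), 'gripper_force': np.float64(0.0)}
t: 1.2
position: [0.3391, 0.1404, 0.3512]
eef_rot: [-180.0, 0.0, 161.4]
wrist_force: [0.7, 0.2, -0.5]
opening: 0.999
gripper_force: 0.0
{'t': np.float64(1.2), 'q': array([ 2.2495e+01, -2.3770e+00, -1.0194e+01,  8.2185e+01, -1.2000e-02,
        4.1064e+01]), 'position': array([0.339, 0.14 , 0.351]), 'eef_rot': array([-1.79990e+02,  7.00000e-03,  1.61431e+02]), 'wrist_force': array([ 0.666,  0.172, -0.46 ]), 'opening': np.float64(0.999), 'gripper_force': np.float64(0.0)}
t: 2.3
position: [0.5104, -0.2124, 0.3506]
eef_rot: [179.9, -0.1, 176.9]
wrist_force: [-0.2, -0.1, 0.0]
opening: 1.001
gripper_force: 0.0
{'t': np.float64(2.3), 'q': array([-2.2610e+01,  1.6844e+01,  1.2448e+01,  8.5722e+01,  2.6000e-02,
       -1.9502e+01]), 'position': array([ 0.51 , -0.212,  0.351]), 'eef_rot': array([ 1.79936e+02, -1.03000e-01,  1.76892e+02]), 'wrist_force': array([-0.237, -0.104,  0.012]), 'opening': np.float64(1.001), 'gripper_force': np.float64(0.0)}
```

View pics/w1.png

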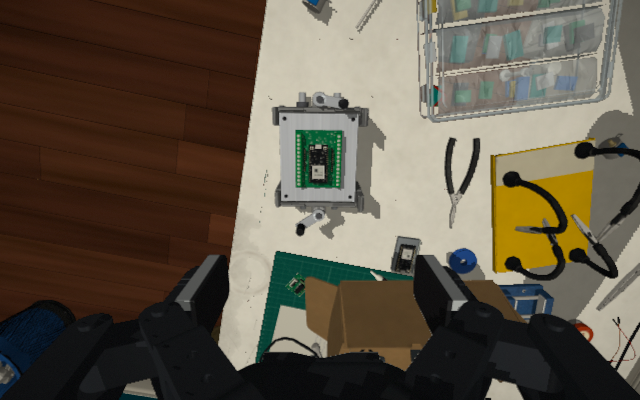

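The wrist view shows the plate clearly, with corners at about (280,112), (356,113), (355,203) and (281,203). The board is centred near (320,158). The far clamp's pin is at (320,212) with its grip at (301,229), and the near clamp's pin is at (319,98) with its grip at (343,104). I'll fit these with depth.

Run:
```python
from h import *
d=dict(np.load('last_wrist.npz'))
Rm=cv2.Rodrigues(d['rvec'])[0];t=d['tvec'].ravel()
v,u=np.mgrid[85:245,255:390];z=d['range_z'][v,u]
P=((np.linalg.inv(d['intrinsics'])@np.stack([u*z,v*z,z]).reshape(3,-1)).T-t)@Rm
print('cam',-Rm.T@t,'f',d['intrinsics'][0,0])
px=d['pixels'][v,u].reshape(-1,3).astype(int)
for c in [(282,130),(350,130),(283,190),(352,190),(320,120),(320,196)]: print(c,w(d,*c).round(4))
m=(abs(P[:,2]-.066)<.003)
im=np.zeros(u.shape,np.uint8);im.ravel()[m]=255
im=cv2.morphologyEx(im,cv2.MORPH_OPEN,np.ones((5,5)))
n,l,s,_=cv2.connectedComponentsWithStats(im);k=1+s[1:,4].argmax();mm=(l==k).ravel()
print('plate',cv2.minAreaRect((P[mm,:2]*1000).astype(np.float32)))
g=(px[:,1]>px[:,0]+25)&(px[:,1]>px[:,2]+10)&(P[:,2]>.06);print('pcb',cv2.minAreaRect((P[g,:2]*1000).astype(np.float32)),P[g].mean(0))
m=(P[:,2]>.09)
c=cv2.resize(d['pixels'][85:245,255:390],None,fx=4,fy=4,interpolation=cv2.INTER_CUBIC);cv2.imwrite('pics/w1c.png',cv2.cvtColor(c[:600],cv2.COLOR_RGB2BGR))
# top-down height map of grips/dark
b=(px.max(1)<60)&(abs(P[:,2]-.0955)<.004);
for sgn in (1,-1):
    q=b&(sgn*(P[:,0]-.51)>.05); print('grip',q.sum(),P[q].mean(0) if q.any() else None)
```

```text
cam [ 0.43585128 -0.20806673  0.49431872] f 316.6365397155529
(282, 130) [ 0.4675 -0.2605  0.0677]
(350, 130) [ 0.4725 -0.1708  0.0672]
(283, 190) [ 0.5496 -0.2666  0.0667]
(352, 190) [ 0.5551 -0.1702  0.0662]
(320, 120) [ 0.4575 -0.2096  0.0663]
(320, 196) [ 0.5611 -0.2154  0.0673]
plate ((508.54901123046875, -215.66490173339844), (104.13002014160156, 120.11441040039062), 86.15644836425781)
pcb ((491.376953125, -214.02963256835938), (62.30601119995117, 111.61175537109375), 86.0145263671875) [ 0.50302417 -0.21511827  0.07666756]
grip 46 [ 0.60039111 -0.24492574  0.09602995]
grip 71 [ 0.43824988 -0.18063283  0.0963777 ]
```

View pics/w1c.png

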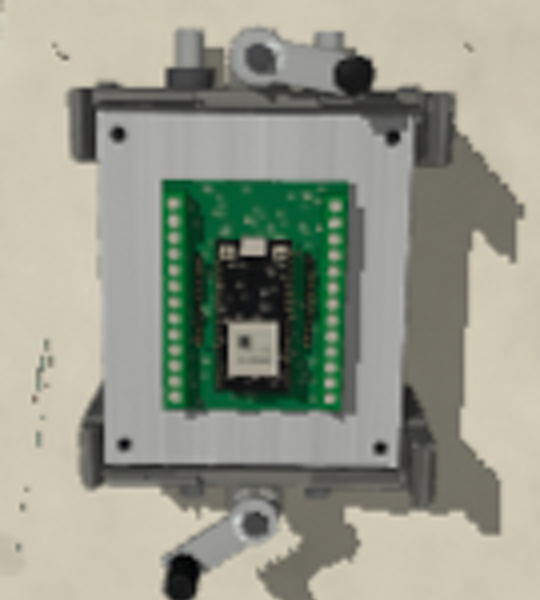

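Plate centre is (0.5085, -0.2157) with yaw -3.85°. The wrist limits matter here, so I'll probe a few tilts in free air and fit the arm geometry.

```bash
python3 -m pendant '[[0,0,0,-0.111,0,0,1],[0,0,0,-0.111,0,0,1],[0,0,0,-0.111,0,0,1],[0,0,0,-0.111,0,0,1],[0,0,0,-0.111,0,0,1]]' >/dev/null; python3 -c 'from h import *;log()'
python3 -m pendant '[[0.2,0,-0.2,0,0.111,0,1],[0.2,0,-0.2,0,0.111,0,1],[0.2,0,-0.2,0,0.111,0,1],[0.2,0,-0.2,0,0.111,0,1],[0.2,0,-0.2,0,0.111,0,1]]' >/dev/null; python3 -c 'from h import *;log()'
python3 -m pendant '[[-0.2,0,0,0,-0.155,0,1],[-0.2,0,0,0,-0.155,0,1],[-0.2,0,0,0,-0.155,0,1],[-0.2,0,0,0,-0.155,0,1],[-0.2,0,0,0,-0.155,0,1],[-0.2,0,0,0,-0.155,0,1],[-0.2,0,0,0,-0.155,0,1]]' >/dev/null; python3 -c 'from h import *;log()'
cat > kin.py <<'E'
import numpy as np
from scipy.optimize import least_squares
from scipy.spatial.transform import Rotation as R
def fk(q,p):
    q=np.radians(q); a,h,L1,o1,L2,o2,L3,pp,D,s5,o6=p[:11]
    r=np.array([np.cos(q[0]),np.sin(q[0]),0]);t=np.array([-r[1],r[0],0]);Z=np.array([0,0,1.])
    d=lambda L,x: L*(np.sin(x)*r+np.cos(x)*Z)
    A2=q[1]+o1;A3=q[1]-q[2]+o2;ph=q[1]-q[2]+q[3]
    u=np.cos(ph)*r-np.sin(ph)*Z; n=np.sin(ph)*r+np.cos(ph)*Z
    W=a*r+h*Z+d(L1,A2)+d(L2,A3)+L3*u+pp*n
    z=np.cos(q[4])*u+s5*np.sin(q[4])*t
    t2=np.cos(q[4])*t-s5*np.sin(q[4])*u
    # q6=90: y tool = n, x = t2 ; rotate by (q6-90) about z
    x0,y0=np.cross(n,z),n
    c=q[5]-np.pi/2
    x=np.cos(c)*x0+np.sin(c)*y0; y=-np.sin(c)*x0+np.cos(c)*y0
    return W+D*z, np.stack([x,y,z],1), W
def load(): return np.loadtxt('log.txt')
E
python3 - <<'E'
from kin import *
L=load(); best=None
def res(p,s5,prior=True):
    o=[]
    for l in L:
        P,Rm,_=fk(l[:6],[*p,s5,0]); o+=list((P-l[6:9])*1000)
        o+=list((Rm-R.from_euler('xyz',l[9:],degrees=True).as_matrix()).ravel()*100)
    return np.array(o+list((p-np.array([0,.15,.3,0,.3,1.,.05,0,.2]))*.3))
for s5 in (1,-1):
    f=least_squares(res,[0,.15,.3,0,.3,1.,.05,0,.2],args=(s5,)); r=f.fun[:-9].reshape(-1,12);print(s5,f.cost,f.x.round(3)); print(r[:,:3].round(1),abs(r[:,3:]).max(1).round(1))
    if best is None or f.cost<best[0]: best=(f.cost,[*f.x,s5,0])
np.save('p.npy',best[1])
E
```

```text
{'t': np.float64(2.85), 'q': array([-39.982,  33.907,  27.179, 110.199,  31.092, -44.521]), 'position': array([ 0.511, -0.212,  0.352]), 'eef_rot': array([ 1.39773e+02, -3.00000e-03,  1.76919e+02]), 'wrist_force': array([-0.21 ,  0.096,  0.478]), 'opening': np.float64(0.998), 'gripper_force': np.float64(0.0)}
{'t': np.float64(3.35), 'q': array([-33.306,  40.011,  25.411, 121.249,   8.73 , -47.128]), 'position': array([ 0.394, -0.201,  0.309]), 'eef_rot': array([ 139.034,  -24.248, -160.701]), 'wrist_force': array([ 0.703, -0.388, -1.651]), 'opening': np.float64(1.002), 'gripper_force': np.float64(0.0)}
{'t': np.float64(4.05), 'q': array([-49.194,  12.418, -16.912,  70.437,  42.673, -43.944]), 'position': array([ 0.444, -0.182,  0.285]), 'eef_rot': array([140.435,  19.963, 163.684]), 'wrist_force': array([-0.675,  0.538, -0.495]), 'opening': np.float64(1.0), 'gripper_force': np.float64(0.0)}
1 0.012481395659609817 [-0.     0.218  0.567 -0.     0.391  1.415  0.121  0.     0.32 ]
[[ 0. -0.  0.]
 [-0.  0.  0.]
 [ 0.  0. -0.]
 [ 0.  0.  0.]
 [-0. -0. -0.]
 [-0. -0. -0.]] [0. 0. 0. 0. 0. 0.]
-1 38101.50706561029 [ 0.244  0.243  0.538  0.026  0.182  1.569  0.678 -0.04  -0.287]
[[ -0.2  -0.7  66.1]
 [  8.8   3.7  13.4]
 [  1.3  -0.6  -2.4]
 [-28.7   1.2 -59. ]
 [ 19.1 -18.7  44.5]
 [-26.3  -4.6 -62.5]] [0.000e+00 0.000e+00 1.000e-01 7.910e+01 2.540e+01 1.026e+02]
```

The fit is exact to sub-millimetre. Next I'll check which in-plane grip yaws let the arm run the whole flip.

```bash
cat >> kin.py <<'E'
P0=np.load('p.npy') if __import__('os').path.exists('p.npy') else None
LO=np.array([-159.4,-47.6,-73.5,-108.7,-90,-180]);HI=np.array([159.4,98.7,78.2,121.3,84.7,180])
C=np.array([.5085,-.2157,0]);YAW=-3.85
RC=R.from_euler('z',YAW,degrees=True).as_matrix()
def ik(pos,Rm,seeds):
    best=None
    for s in seeds:
        def f(q):
            P,M,_=fk(q,P0); return np.r_[(P-pos)*100,(M-Rm).ravel()*10]
        g=least_squares(f,np.clip(s,LO+.1,HI-.1),bounds=(LO,HI),x_scale=30.)
        if best is None or g.cost<best[0]-1e-9: best=(g.cost,g.x)
        if best[0]<1e-6: break
    return best
def toolpose(th,gx,gam,E,flip,depth=18.,tilt=0.):
    """plate at angle th (deg), back-edge middle E=(y,z) mm in cradle; returns world TCP pos, rot. tilt: tool pitched more downwards rel. plate"""
    Rp=R.from_euler('x',-th,degrees=True).as_matrix()
    org=np.array([0,E[0],E[1]])-Rp@[0,52,0]
    g,tl=np.radians(gam),np.radians(tilt)
    z=np.array([np.sin(g),np.cos(g),0]);n=np.array([0,0,1.])
    y=n*(1 if flip else -1)
    x=np.cross(y,z);M=Rp@np.stack([x,y,z],1)
    M=R.from_rotvec(-tl*Rp@np.array([np.cos(g),-np.sin(g),0])).as_matrix()@M
    tcp=org+Rp@[gx,-52+depth,0]
    return C+RC@(tcp/1000),RC@M
E
cat > t.py <<'E'
from kin import *
for gam in (0,10,20,30):
  for flip in (0,1):
    print('gam',gam,'flip',flip); q=None
    for th,E in ((15,(52,62)),(25,(50,62)),(60,(48,64)),(90,(30,110)),(130,(-20,110)),(165,(-50,75)),(172,(-52,63)),(180,(-52,62))):
        pos,M=toolpose(th,0,gam,E,flip)
        sd=[[-40,34,27,110,31,-44],[-20,40,20,100,60,100],[0,40,20,60,-60,-40],[0,40,20,60,-60,150],[0,40,20,0,-60,60],[-40,40,20,110,60,-120]]
        c,q=ik(pos,M,([q] if q is not None else [])+sd)
        W=fk(q,P0)[2]; print(th,'%.4f'%c,q.round(0),'W',W.round(3))
E
python3 t.py
```

```text
gam 0 flip 0
15 0.0000 [-49.  68.  25. 116.  43. 105.] W [ 0.486 -0.555  0.167]
25 0.0000 [-48.  60.  19. 106.  41. 114.] W [ 0.487 -0.533  0.234]
60 0.0000 [-37.  32.  -2.  73.  25. 143.] W [ 0.498 -0.371  0.416]
90 0.0000 [-20.  18.  -9.  63.   0. 164.] W [ 0.511 -0.186  0.516]
130 0.0000 [   3.   21.  -20.   55.  -40. -171.] W [0.525 0.025 0.421]
165 0.0000 [  13.   49.  -18.   71.  -67. -130.] W [0.532 0.126 0.18 ]
172 0.0000 [  14.   58.  -14.   84.  -70. -113.] W [0.532 0.134 0.12 ]
180 0.0000 [ 15.  69.  -9. 103. -72. -90.] W [0.532 0.138 0.062]
gam 0 flip 1
15 0.0000 [-49.  68.  25. 116.  43. -75.] W [ 0.486 -0.555  0.167]
25 0.0000 [-48.  60.  19. 106.  41. -66.] W [ 0.487 -0.533  0.234]
60 0.0000 [-37.  32.  -2.  73.  25. -37.] W [ 0.498 -0.371  0.416]
90 0.0000 [-20.  18.  -9.  63.   0. -16.] W [ 0.511 -0.186  0.516]
130 0.0000 [  3.  21. -20.  55. -40.   9.] W [0.525 0.025 0.421]
165 0.0000 [ 13.  49. -18.  71. -67.  50.] W [0.532 0.126 0.18 ]
172 0.0000 [ 14.  58. -14.  84. -70.  67.] W [0.532 0.134 0.12 ]
180 0.0000 [ 15.  69.  -9. 103. -72.  90.] W [0.532 0.138 0.062]

[... 2587 characters left out ...]
369 0.095 0.169]
172 0.0000 [ 15.  59. -72. -98. -77. 126.] W [0.369 0.102 0.114]
180 0.5678 [  16.   66.  -69. -109.  -82.  116.] W [0.382 0.112 0.082]
gam 30 flip 1
15 0.0000 [-57.  56.  -6.  86.  65. -69.] W [ 0.329 -0.503  0.156]
25 0.0000 [-56.  47. -12.  71.  61. -57.] W [ 0.33  -0.484  0.216]
60 0.0000 [-45.  18. -33.  32.  41. -30.] W [ 0.34  -0.338  0.379]
90 0.0000 [-27.   0. -40.  21.  11. -20.] W [ 0.351 -0.175  0.473]
130 0.0000 [  1.   4. -54.  -2. -37. -18.] W [0.363 0.008 0.388]
165 0.0000 [ 15.  42. -69. -64. -72. -37.] W [0.369 0.095 0.169]
172 0.0000 [ 15.  59. -72. -98. -77. -54.] W [0.369 0.102 0.114]
180 0.5678 [  16.   66.  -69. -109.  -82.  -64.] W [0.382 0.112 0.082]
```

Run:
```python
from h import *
G={}
for n in ('top','wrist','scene'):
    d=dict(np.load(f'last_{n}.npz'));Rm=cv2.Rodrigues(d['rvec'])[0];t=d['tvec'].ravel()
    v,u=np.mgrid[0:400,0:640]
    if n=='wrist': v,u=np.mgrid[0:240,0:640]
    z=d['range_z'][v,u]
    P=((np.linalg.inv(d['intrinsics'])@np.stack([u*z,v*z,z]).reshape(3,-1)).T-t)@Rm
    P=P[z.ravel()>0]
    for x,y,h in P[(P[:,0]>.3)&(P[:,0]<.7)&(P[:,1]>-.14)&(P[:,1]<.3)&(P[:,2]<.35)]:
        k=(int(x/.02),int(y/.02+100)); G[k]=max(G.get(k,-1),h)
ys=range(93,115)
print('y    ',' '.join('%4d'%((y-100)*20) for y in ys[::-1]))
for x in range(34,14,-1): print('x%4d'%(x*20),' '.join('%4d'%(1000*G[(x,y)]) if (x,y) in G else '   .' for y in ys[::-1]))
```

```text
y      280  260  240  220  200  180  160  140  120  100   80   60   40   20    0  -20  -40  -60  -80 -100 -120 -140
x 680    3    4    4   15   93  102   18   19   82   79   29   18    9   12  225  235  136  137   17   18    8    2
x 660    3    3    3    2   20  105  104   19   80   19   20   19    3    3  167  234  236  236  236  236  237  234
x 640    4    3    4    4   19   19  100   83   62   48   54   19    5    4    3  160  164  171  180  181  186  189
x 620    3    3    4    4   20   19  107  106   33   95   75   20    3    2    5   11    3    3    3    4    3    3
x 600    3    3    3    3   20   19  117   77   19  103   20   20   17    5   10   12    4    3    3    3    3    3
x 580    3    3    4    4   19   19  123   19   19  102  100   18   18    3   12   13    3    3    5    4    3    3
x 560    3    4    3    5   19   20  127   19   20   91   93   68   19   11   13   14    4    3    4    3    3    3
x 540    2    3    3   21   19  125  128   21   20   21   64   60   20   13   12   13    3    4    5    3    3    3
x 520    3    3   23   35   33  126  126   20   21   21 
[... 635 characters left out ...]
   4
x 400   12   12    5    3    4    4   63   63   58   58   57   56   55   57   55   55   52   63   62    3    3    4
x 380   11   11    3    3    3    4   62   64   56   56   56   56   56   56   56   57   55   62   62    4    3    4
x 360   13   12    2    3    3    3   62   63   57   58   58   58   57   57   56   57   55   63   62    3    3    3
x 340    5    3    3    3    2    2   62   64   56   57   58   56   55   55   54   54   53   63   63    5    3    3
x 320    4    3    3    2    3    4   61   63   54   55   55   55   56   57   55   56   56   61   63   43    3   10
x 300   -2    1    2    2    4    3   52   62   58   56   57   56   60   60   62   62   62   62   61    4    2   12
```

The height map shows the organiser (63 mm high, x<0.475) and the helping-hands arms (up to 128 mm, y>0.06) near the final hand position. So I'll work with the tool sloped down 20–25°: hook with a finger, grip flush, flip, then lower the plate on the lower finger. The grip yaw will be γ=4°. Now I'll compute the rows.

```bash
cat > plan.py <<'E'
from kin import *
from bench import state
def rows(targets,op):
    s=state();p0=np.array(s['position']);M0=R.from_euler('xyz',s['eef_rot'],degrees=True)
    q=s['q']
    for pos,M in targets:
        d=M0.as_matrix().T@(pos-p0)/.3; rv=(M0.inv()*R.from_matrix(M)).as_rotvec()/(2*np.pi)
        c,q=ik(pos,M,[q]); W=fk(q,P0)[2]
        print('[%s,%s]'%(','.join('%g'%x for x in np.r_[d,rv].round(3)),op),' |%.0fmm %.0fdeg'%(np.linalg.norm(d)*300,np.linalg.norm(rv)*360),'c%.4f'%c,q.round(0),'W',W.round(3),'tcp',pos.round(3))
def hook(dy,dz,beta,y=-38,z=59.5,th0=0):
    """tool at slope beta (deg), TCP at cradle y+dy, z+dz mm"""
    _,M=toolpose(beta,0,4,(52,62),1)
    return C+RC@(np.array([0,y+dy,z+dz])/1000),M
def onplate(th,E,depth=14,beta=0): return toolpose(th,0,4,E,1,depth)
E
python3 - <<'E'
from plan import *
b=20;c,s=np.cos(np.radians(b)),np.sin(np.radians(b))
rows([hook(-110*c,110*s+40,b),hook(-110*c,110*s,b)],.35)
E
```

```text
[-0.152,-0.76,0.122,-0.088,0.05,0.029,0.35]  |235mm 38deg c0.4249 [-56.  66.  38. 121.  41. -71.] W [ 0.443 -0.645  0.259] tcp [ 0.499 -0.357  0.137]
[-0.107,-0.84,0.219,-0.088,0.05,0.029,0.35]  |262mm 38deg c0.1087 [-55.  70.  40. 121.  40. -73.] W [ 0.45  -0.65   0.213] tcp [ 0.499 -0.357  0.097]
```

```bash
sed -i 's/toolpose(beta,0,4,/toolpose(beta,0,GAM,/; s/toolpose(th,0,4,/toolpose(th,GX,GAM,/; s/np.array(\[0,y+dy/np.array([GX,y+dy/; s/^from kin import \*/from kin import *\nGAM=6;GX=5/' plan.py
python3 - <<'E'
import plan
from plan import *
for g in (6,10):
  plan.GAM=g
  for b in (20,25):
    c,s=np.cos(np.radians(b)),np.sin(np.radians(b)); print(g,b)
    rows([hook(-50*c,50*s+100,b),hook(-50*c,50*s+50,b),hook(-50*c,50*s,b),hook(0,0,b),hook(6,35,b)],.35)
E
```

```text
6 20
[-0.174,-0.532,0.14,-0.088,0.044,0.03,0.35]  |173mm 37deg c0.0000 [-53.  61.  30. 120.  44. -72.] W [ 0.454 -0.597  0.286] tcp [ 0.508 -0.301  0.177]
[-0.117,-0.632,0.26,-0.088,0.044,0.03,0.35]  |208mm 37deg c0.0000 [-53.  64.  28. 116.  44. -72.] W [ 0.454 -0.597  0.236] tcp [ 0.508 -0.301  0.127]
[-0.06,-0.732,0.381,-0.088,0.044,0.03,0.35]  |248mm 37deg c0.0000 [-53.  67.  27. 112.  44. -72.] W [ 0.454 -0.597  0.186] tcp [ 0.508 -0.301  0.077]
[-0.009,-0.64,0.511,-0.088,0.044,0.03,0.35]  |246mm 37deg c0.0000 [-50.  64.  18. 104.  46. -70.] W [ 0.457 -0.55   0.168] tcp [ 0.511 -0.254  0.06 ]
[-0.045,-0.555,0.438,-0.088,0.044,0.03,0.35]  |212mm 37deg c0.0000 [-50.  61.  17. 106.  46. -70.] W [ 0.458 -0.544  0.203] tcp [ 0.511 -0.248  0.095]
6 25
[-0.178,-0.519,0.133,-0.074,0.045,0.027,0.35]  |169mm 33deg c0.0000 [-52.  57.  27. 115.  43. -68.] W [ 0.455 -0.585  0.315] tcp [ 0.508 -0.299  0.181]
[-0.121,-0.619,0.254,-0.074,0.045,0.027,0.35]  |204mm 33deg c0.0000 [-52.  60.  25. 110.  43. -68.] W [ 0.455 -0.585  0.265] tcp [ 0.508 -0.299  0.131]
[-0.064,-0.719,0.375,-0.074,0.045,0
[... 1246 characters left out ...]
g c0.0000 [-53.  55.  22. 111.  45. -67.] W [ 0.433 -0.581  0.314] tcp [ 0.508 -0.299  0.181]
[-0.121,-0.619,0.254,-0.073,0.034,0.029,0.35]  |204mm 31deg c0.0000 [-53.  58.  20. 106.  45. -67.] W [ 0.433 -0.581  0.264] tcp [ 0.508 -0.299  0.131]
[-0.064,-0.719,0.375,-0.073,0.034,0.029,0.35]  |244mm 31deg c0.0000 [-53.  61.  19. 102.  45. -67.] W [ 0.433 -0.581  0.214] tcp [ 0.508 -0.299  0.081]
[-0.009,-0.64,0.511,-0.073,0.034,0.029,0.35]  |246mm 31deg c0.0000 [-51.  59.  10.  94.  47. -65.] W [ 0.436 -0.536  0.193] tcp [ 0.511 -0.254  0.06 ]
[-0.045,-0.555,0.438,-0.073,0.034,0.029,0.35]  |212mm 31deg c0.0000 [-50.  56.  10.  96.  48. -64.] W [ 0.437 -0.53   0.228] tcp [ 0.511 -0.248  0.095]
```

```bash
python3 -m pendant '[[-0.178,-0.519,0.133,-0.074,0.045,0.027,0.28],[-0.178,-0.519,0.133,-0.074,0.045,0.027,0.28],[-0.178,-0.519,0.133,-0.074,0.045,0.027,0.28],[-0.178,-0.519,0.133,-0.074,0.045,0.027,0.28],[-0.178,-0.519,0.133,-0.074,0.045,0.027,0.28],[-0.121,-0.619,0.254,-0.074,0.045,0.027,0.28],[-0.121,-0.619,0.254,-0.074,0.045,0.027,0.28],[-0.064,-0.719,0.375,-0.074,0.045,0.027,0.28],[-0.064,-0.719,0.375,-0.074,0.045,0.027,0.28],[-0.064,-0.719,0.375,-0.074,0.045,0.027,0.28]]'
python3 - <<'E'
from h import *
log(); d=snap('wrist','w2.png')
from plan import *
rows([hook(-20,10,25),hook(-5,.5,25),hook(-4,8.5,25),hook(-2,20,25),hook(1,35,25),hook(4,48,25)],.28)
E
```

```text
t: 5.05
position: [0.5098, -0.3004, 0.0826]
eef_rot: [114.9, 2.3, 170.7]
wrist_force: [-0.2, -0.2, 0.4]
opening: 0.279
gripper_force: 0.0
{'t': np.float64(5.05), 'q': array([-52.029,  62.589,  24.055, 106.622,  42.647, -67.287]), 'position': array([ 0.51 , -0.3  ,  0.083]), 'eef_rot': array([114.871,   2.302, 170.74 ]), 'wrist_force': array([-0.205, -0.164,  0.402]), 'opening': np.float64(0.279), 'gripper_force': np.float64(0.0)}
[0.018,-0.004,0.1,-0,-0,-0,0.28]  |30mm 0deg c0.0000 [-51.  61.  18. 102.  44. -66.] W [ 0.457 -0.56   0.204] tcp [ 0.51  -0.274  0.07 ]
[0.024,-0.011,0.158,-0,-0,-0,0.28]  |48mm 0deg c0.0000 [-50.  61.  15.  99.  44. -66.] W [ 0.458 -0.545  0.195] tcp [ 0.511 -0.259  0.06 ]
[0.023,0.014,0.15,-0,-0,-0,0.28]  |46mm 0deg c0.0000 [-50.  60.  15.  99.  44. -66.] W [ 0.458 -0.544  0.203] tcp [ 0.511 -0.258  0.068]
[0.022,0.052,0.14,-0,-0,-0,0.28]  |45mm 0deg c0.0000 [-50.  59.  15. 100.  45. -66.] W [ 0.458 -0.542  0.214] tcp [ 0.511 -0.256  0.08 ]
[0.021,0.102,0.128,-0,-0,-0,0.28]  |49mm 0deg c0.0000 [-50.  58.  15. 101.  45. -65.] W [ 0.458 -0.539  0.229] tcp [ 0.511 -0.253  0.095]
[0.02,0.145,0.118,-0,-0,-0,0.28]  |56mm 0deg c0.0000 [-49.  57.  15. 102.  45. -65.] W [ 0.458 -0.536  0.242] tcp [ 0.511 -0.25   0.108]
```

View pics/w2.png

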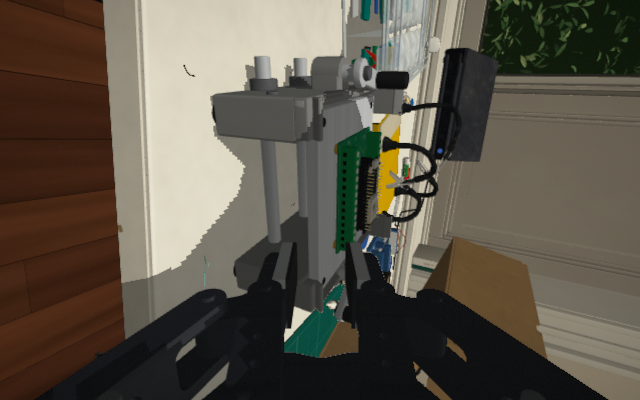

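In the wrist view, image right is up. The lower finger is at (283,285) and the upper at (362,280), and the plate's front edge strip at (320,220) lies between them. I'll insert and lift.

```bash
python3 -m pendant '[[0.018,-0.004,0.1,0,0,0,0.28],[0.018,-0.004,0.1,0,0,0,0.28],[0.024,-0.011,0.158,0,0,0,0.28],[0.024,-0.011,0.158,0,0,0,0.28]]'
python3 -m pendant '[[-0.001,0.012,-0.004,0,0,0,0.28],[-0.001,0.025,-0.008,0,0,0,0.28],[-0.002,0.045,-0.013,0,0,0,0.28],[-0.002,0.063,-0.018,0,0,0,0.28]]'
python3 - <<'E'
from h import *
log(); d=snap('scene','s2.png')
e=cv2.resize(d['pixels'][160:280,280:420],None,fx=5,fy=5,interpolation=cv2.INTER_CUBIC)
cv2.imwrite('pics/s2c.png',e[:,:,::-1])
E
```

```text
t: 5.5
position: [0.5104, -0.2585, 0.0588]
eef_rot: [115.0, 2.4, 170.8]
wrist_force: [-0.5, 0.7, -0.5]
opening: 0.278
gripper_force: 0.0
t: 5.9
position: [0.5105, -0.2569, 0.0762]
eef_rot: [115.0, 2.4, 170.7]
wrist_force: [-0.8, -1.0, -1.3]
opening: 0.282
gripper_force: 0.8
{'t': np.float64(5.9), 'q': array([-49.83 ,  59.359,  15.36 ,  99.773,  44.454, -65.458]), 'position': array([ 0.511, -0.257,  0.076]), 'eef_rot': array([114.975,   2.375, 170.703]), 'wrist_force': array([-0.782, -1.033, -1.334]), 'opening': np.float64(0.282), 'gripper_force': np.float64(0.838)}
```

View pics/s2c.png

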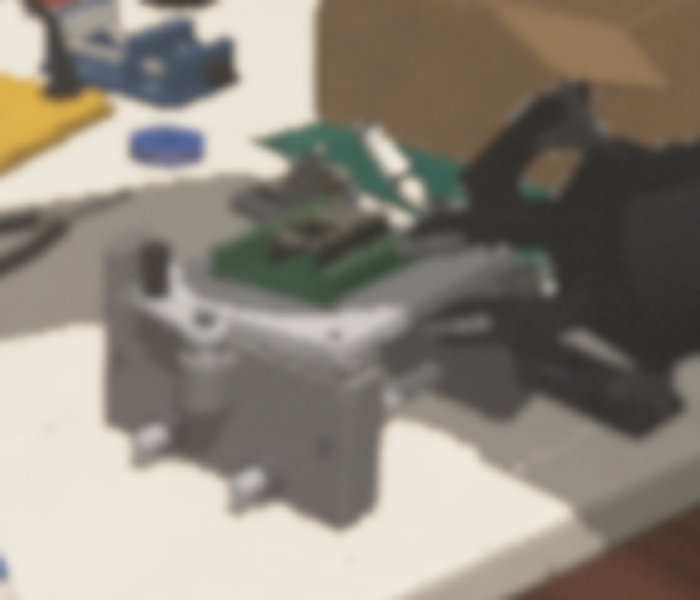

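The scene view shows the plate's front edge rising, with the finger beneath it. I'll continue to the 25° grip pose and close.

Run:
```python
from plan import *
rows([onplate(25,(50,62),15)],.28)
```

```text
[-0,0.082,-0.001,-0,-0,-0,0.28]  |25mm 0deg c0.0000 [-49.  57.  14. 100.  45. -65.] W [ 0.459 -0.533  0.234] tcp [ 0.511 -0.247  0.1  ]
```

```bash
python3 -m pendant '[[0,0.02,0,0,0,0,0.28],[0,0.04,0,0,0,0,0.28],[0,0.06,0,0,0,0,0.28],[0,0.08,0,0,0,0,0.28],[0,0.082,0,0,0,0,0.2],[0,0.082,0,0,0,0,0.15],[0,0.082,0,0,0,0,0.1],[0,0.082,0,0,0,0,0.05],[0,0.082,0,0,0,0,0],[0,0.082,0,0,0,0,0]]' 60
python3 - <<'E'
from h import *
log(); d=snap('wrist','w3.png');d=snap('scene')
e=cv2.resize(d['pixels'][160:280,280:420],None,fx=3,fy=3,interpolation=cv2.INTER_CUBIC)
w3=cv2.imread('pics/w3.png')[:360,150:520]
cv2.imwrite('pics/m3.png',np.hstack([e[:,:,::-1],w3]))
E
```

```text
t: 6.95
position: [0.5111, -0.2457, 0.098]
eef_rot: [114.9, 2.3, 170.7]
wrist_force: [-0.1, -2.7, 0.9]
opening: 0.071
gripper_force: 59.8
{'t': np.float64(6.95), 'q': array([-49.208,  57.267,  13.99 , 100.273,  44.97 , -64.963]), 'position': array([ 0.511, -0.246,  0.098]), 'eef_rot': array([114.876,   2.293, 170.697]), 'wrist_force': array([-0.083, -2.653,  0.948]), 'opening': np.float64(0.071), 'gripper_force': np.float64(59.784)}
```

View pics/m3.png

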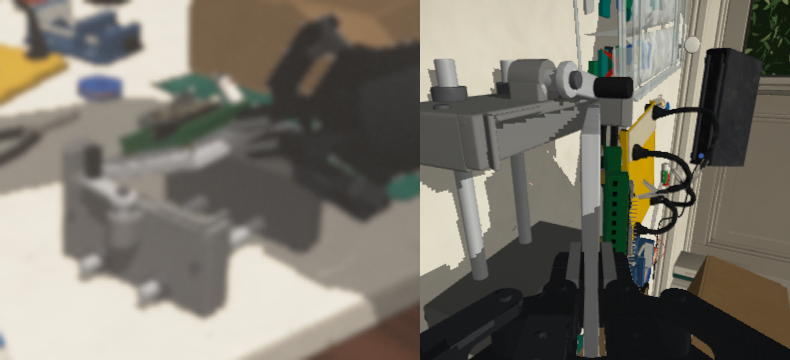

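The plate is gripped flush: it shows edge-on between the pads at (590,270) in the right half, and the pads hold 60 N. Next is the lever-up to 48°, then the first half of the swing.

Run:
```python
from plan import *
rows([onplate(a,e,15) for a,e in ((31,(49.5,63)),(37,(49,64)),(43,(48.5,65)),(48,(48,66)))],0)
```

```text
[-0.002,0.037,-0.006,0.017,-0,-0.002,0]  |11mm 6deg c0.0000 [-48.  52.  10.  94.  43. -60.] W [ 0.46  -0.513  0.273] tcp [ 0.512 -0.243  0.109]
[-0.001,0.07,-0.004,0.033,-0,-0.004,0]  |21mm 12deg c0.0000 [-47.  47.   7.  88.  41. -54.] W [ 0.462 -0.49   0.309] tcp [ 0.512 -0.238  0.118]
[-0.001,0.102,0.001,0.05,-0,-0.006,0]  |31mm 18deg c0.0000 [-45.  42.   3.  82.  38. -49.] W [ 0.463 -0.463  0.343] tcp [ 0.512 -0.233  0.126]
[-0,0.129,0.007,0.064,-0,-0.007,0]  |39mm 23deg c0.0000 [-43.  38.   0.  77.  35. -45.] W [ 0.465 -0.438  0.369] tcp [ 0.513 -0.228  0.132]
```

```bash
python3 -m pendant '[[-0.001,0.037,-0.006,0.017,0,-0.002,0],[-0.001,0.07,-0.004,0.033,0,-0.004,0],[-0.001,0.102,0.001,0.05,0,-0.006,0],[0,0.129,0.007,0.064,0,-0.007,0],[0,0.129,0.007,0.064,0,-0.007,0],[0,0.129,0.007,0.064,0,-0.007,0],[0,0.129,0.007,0.064,0,-0.007,0]]' 70
python3 - <<'E'
from plan import *
from h import *
log(); snap('scene','s4.png'); d=snap('wrist','w4.png')
rows([onplate(a,e,15) for a,e in ((52,(46,75)),(58,(40,90)),(64,(36,105)),(70,(30,120)),(78,(22,121)),(86,(15,122)),(94,(5,122)),(102,(-3,122)),(110,(-10,122)))],0)
E
```

```text
t: 7.75
position: [0.5119, -0.2277, 0.1304]
eef_rot: [137.9, 4.2, 172.2]
wrist_force: [-1.0, 0.5, -3.9]
opening: 0.067
gripper_force: 71.1
{'t': np.float64(7.75), 'q': array([-43.245,  37.9  ,   0.109,  77.183,  35.241, -45.093]), 'position': array([ 0.512, -0.228,  0.13 ]), 'eef_rot': array([137.929,   4.152, 172.204]), 'wrist_force': array([-0.958,  0.542, -3.938]), 'opening': np.float64(0.067), 'gripper_force': np.float64(71.117)}
[-0.005,0.041,-0.03,0.011,-0.001,-0.002,0]  |15mm 4deg c0.0000 [-42.  34.  -1.  75.  33. -42.] W [ 0.466 -0.418  0.396] tcp [ 0.513 -0.225  0.145]
[-0.01,0.091,-0.076,0.027,-0.001,-0.003,0]  |36mm 10deg c0.0000 [-40.  30.  -3.  72.  29. -38.] W [ 0.468 -0.389  0.436] tcp [ 0.513 -0.223  0.165]
[-0.013,0.145,-0.115,0.044,-0.001,-0.005,0]  |56mm 16deg c0.0000 [-37.  26.  -4.  70.  25. -34.] W [ 0.47  -0.356  0.471] tcp [ 0.513 -0.219  0.185]
[-0.017,0.193,-0.156,0.061,-0.001,-0.007,0]  |74mm 22deg c0.0000 [-34.  22.  -5.  68.  20. -30.] W [ 0.473 -0.323  0.503] tcp [ 0.513 -0.216  0.204]
[-0.017,0.212,-0.158,0.083,-0.001,-0.009,0]  |79mm 30deg c0.0000 [-30.  18.  -8.  64.  13. -26.] W [ 0.476 -0.276  0.52 ] tcp [ 0.514 -0.213  0.208]
[-0.017,0.231,-0.153,0.105,-0.001,-0.011,0]  |83mm 38deg c0.0000 [-25.  15. -11.  60.   6. -21.] W [ 0.479 -0.227  0.529] tcp [ 0.514 -0.207  0.211]
[-0.016,0.237,-0.147,0.127,-0.001,-0.014,0]  |84mm 46deg c0.0000 [-21.  13. -14.  56.  -2. -17.] W [ 0.482 -0.18   0.529] tcp [ 0.514 -0.205  0.211]
[-0.015,0.244,-0.134,0.149,-0.001,-0.016,0]  |84mm 54deg c0.0000 [-15.  12. -17.  53. -10. -13.] W [ 0.486 -0.132  0.521] tcp [ 0.515 -0.201  0.209]
[-0.013,0.249,-0.114,0.171,-0.001,-0.018,0]  |82mm 62deg c0.0000 [-10.  12. -19.  50. -19.  -8.] W [ 0.489 -0.085  0.505] tcp [ 0.515 -0.196  0.206]
```

```bash
python3 -m pendant '[[-0.005,0.041,-0.03,0.011,-0.001,-0.002,0],[-0.01,0.091,-0.076,0.027,-0.001,-0.003,0],[-0.013,0.145,-0.115,0.044,-0.001,-0.005,0],[-0.017,0.193,-0.156,0.061,-0.001,-0.007,0],[-0.017,0.212,-0.158,0.083,-0.001,-0.009,0],[-0.017,0.231,-0.153,0.105,-0.001,-0.011,0],[-0.016,0.237,-0.147,0.127,-0.001,-0.014,0],[-0.015,0.244,-0.134,0.149,-0.001,-0.016,0],[-0.013,0.249,-0.114,0.171,-0.001,-0.018,0],[-0.013,0.249,-0.114,0.171,-0.001,-0.018,0]]' 70
python3 - <<'E'
from plan import *
from h import *
log(); d=snap('wrist','w5.png')
cv2.imwrite('pics/w5c.png',cv2.imread('pics/w5.png'))
rows([onplate(a,e,15) for a,e in ((118,(-18,120)),(126,(-25,118)),(134,(-32,115)),(142,(-38,112)),(150,(-45,108)),(155,(-50,102)))],0)
s=state();M=R.from_euler('xyz',s['eef_rot'],degrees=True).as_matrix()
Rm=cv2.Rodrigues(d['rvec'])[0];t=d['tvec'].ravel()
v,u=np.mgrid[0:400,0:640];z=d['range_z'][v,u]
P=((np.linalg.inv(d['intrinsics'])@np.stack([u*z,v*z,z]).reshape(3,-1)).T-t)@Rm
T=(P-s['position'])@M*1000   # tool frame mm
m=(abs(T[:,1])<8)&(abs(T[:,0])<80)&(T[:,2]>-40)&(T[:,2]<110)&(z.ravel()>0)
T=T[m]; print(len(T),T.min(0),T.max(0))
for a in range(-70,80,10):
    k=T[(T[:,0]>=a)&(T[:,0]<a+10)]
    if len(k): print(a,len(k),np.percentile(k[:,1],[2,50,98]).round(1),np.percentile(k[:,2],[0,2,50,98,100]).round(1))
E
```

```text
t: 8.85
position: [0.5134, -0.1903, 0.2037]
eef_rot: [-160.0, 5.3, 178.6]
wrist_force: [-0.4, 0.3, -3.7]
opening: 0.072
gripper_force: 71.0
{'t': np.float64(8.85), 'q': array([ -9.324,  11.895, -19.617,  50.352, -19.058,  -8.333]), 'position': array([ 0.513, -0.19 ,  0.204]), 'eef_rot': array([-160.012,    5.347,  178.584]), 'wrist_force': array([-0.378,  0.288, -3.672]), 'opening': np.float64(0.072), 'gripper_force': np.float64(71.047)}
[-0.002,0.006,0.019,0.023,-0,-0.001,0]  |6mm 8deg c0.0000 [ -5.  13. -22.  48. -28.  -4.] W [ 0.492 -0.041  0.48 ] tcp [ 0.515 -0.192  0.199]
[-0,0.027,0.042,0.045,-0,-0.004,0]  |15mm 16deg c0.0000 [  0.  15. -24.  46. -36.   0.] W [0.494 0.    0.448] tcp [ 0.515 -0.189  0.19 ]
[0.003,0.047,0.073,0.067,-0,-0.006,0]  |26mm 24deg c0.0000 [  4.  18. -26.  45. -44.   5.] W [0.497 0.037 0.408] tcp [ 0.515 -0.186  0.179]
[0.007,0.068,0.109,0.089,-0,-0.008,0]  |39mm 32deg c0.0000 [  8.  23. -27.  45. -52.  11.] W [0.499 0.069 0.363] tcp [ 0.516 -0.184  0.167]
[0.011,0.084,0.154,0.111,0,-0.011,0]  |53mm 40deg c0.0000 [ 11.  29. -28.  47. -59.  18.] W [0.501 
[... 346 characters left out ...]
10.9 -10.6  -9.6  -7.9  -7.5]
-40 231 [-2.   2.   5.6] [-12.1 -11.8 -10.5  -9.3  -8.8]
-30 221 [-1.4  1.5  5. ] [-13.5 -12.9 -11.7 -10.5 -10. ]
-20 224 [-1.4  2.   4.9] [-38.1 -37.5 -12.7 -11.6 -10.7]
-10 474 [-2.8  1.5  6.3] [-39.7 -39.2 -19.  -12.7 -12.4]
0 531 [-3.   1.9  6.6] [-39.9 -39.3 -33.8 -13.8 -13.3]
10 1255 [-7.5 -1.4  7.7] [-40.  -38.8 -20.6  -6.4  -3.9]
20 373 [-2.   1.5  5.4] [-18.8 -18.1 -16.7 -15.6 -15.1]
30 437 [-2.3  1.5  6.7] [-20.2 -19.1 -17.8   4.    5.6]
40 505 [-2.2  1.9  7.6] [-20.4 -20.1 -18.8   6.   13.5]
50 500 [-2.1  1.9  5.4] [-22.  -21.4 -20.  -18.4 -14.3]
60 570 [-2.   1.9  6.2] [-22.5 -21.7 -11.6  36.9  75.9]
70 107 [-0.3  3.2  7. ] [40.  40.5 58.7 81.2 81.9]
```

View pics/w5.png

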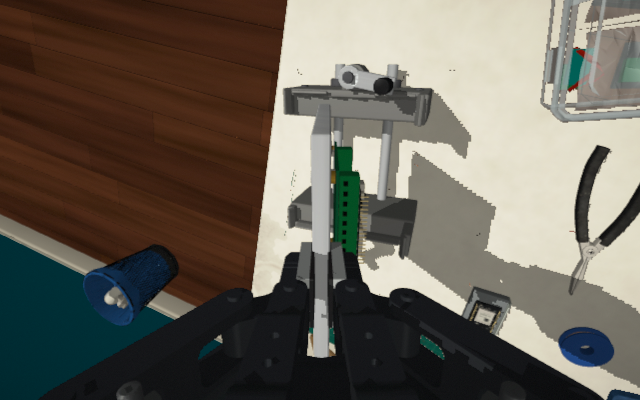

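The wrist view shows the plate edge-on at (320,190), with the board on the +y side and the cradle clear below. In the tool frame the grip is 14.2 mm deep with a 5.8° yaw, as planned. I'll let it settle and then do the second half.

```bash
python3 -m pendant '[[0,0,0,0,0,0,0],[0,0,0,0,0,0,0]]'
python3 - <<'E'
from plan import *
rows([onplate(a,e,14.2) for a,e in ((118,(-18,120)),(126,(-25,118)),(134,(-32,115)),(142,(-38,112)),(150,(-45,108)),(155,(-50,102)))],0)
E
```

```text
t: 9.1
position: [0.5153, -0.1961, 0.2071]
eef_rot: [-159.9, 5.8, 178.1]
wrist_force: [0.0, -0.3, -3.1]
opening: 0.07
gripper_force: 71.1
[0.004,0.022,0.02,0.022,0,-0.003,0]  |9mm 8deg c0.0000 [ -5.  13. -22.  48. -28.  -4.] W [ 0.492 -0.04   0.481] tcp [ 0.515 -0.192  0.199]
[0.006,0.043,0.042,0.044,0,-0.005,0]  |18mm 16deg c0.0000 [  0.  15. -24.  46. -36.   1.] W [0.495 0.001 0.448] tcp [ 0.515 -0.188  0.191]
[0.009,0.064,0.074,0.066,0,-0.007,0]  |29mm 24deg c0.0000 [  4.  18. -26.  45. -44.   6.] W [0.497 0.037 0.409] tcp [ 0.516 -0.186  0.18 ]
[0.013,0.085,0.109,0.088,0,-0.01,0]  |42mm 32deg c0.0000 [  8.  23. -27.  45. -52.  11.] W [0.499 0.069 0.363] tcp [ 0.516 -0.183  0.167]
[0.018,0.102,0.154,0.11,0,-0.012,0]  |56mm 40deg c0.0000 [ 11.  29. -28.  47. -59.  18.] W [0.501 0.094 0.312] tcp [ 0.516 -0.183  0.153]
[0.023,0.112,0.196,0.124,0,-0.014,0]  |68mm 45deg c0.0000 [ 12.  33. -27.  49. -64.  24.] W [0.502 0.106 0.275] tcp [ 0.516 -0.185  0.14 ]
```

```bash
python3 -m pendant '[[0.004,0.022,0.02,0.022,0,-0.003,0],[0.006,0.043,0.042,0.044,0,-0.005,0],[0.009,0.064,0.074,0.066,0,-0.007,0],[0.013,0.085,0.109,0.088,0,-0.01,0],[0.018,0.102,0.154,0.11,0,-0.012,0],[0.023,0.112,0.196,0.124,0,-0.014,0],[0.023,0.112,0.196,0.124,0,-0.014,0],[0.023,0.112,0.196,0.124,0,-0.014,0],[0.023,0.112,0.196,0.124,0,-0.014,0]]' 70
python3 - <<'E'
from plan import *
from h import *
log()
rows([onplate(155,(-51,z),14.2) for z in (90,80,72,66,64)],0)
d=snap('scene','s6.png');e=cv2.resize(d['pixels'][140:280,270:430],None,fx=4,fy=4,interpolation=cv2.INTER_CUBIC)
cv2.imwrite('pics/s6c.png',e[:,:,::-1])
E
```

```text
t: 10.0
position: [0.5165, -0.1847, 0.142]
eef_rot: [-115.0, 2.7, -178.3]
wrist_force: [-0.2, 0.1, -2.4]
opening: 0.067
gripper_force: 71.4
{'t': np.float64(10.0), 'q': array([ 11.874,  32.588, -27.488,  48.29 , -63.595,  23.36 ]), 'position': array([ 0.516, -0.185,  0.142]), 'eef_rot': array([-114.995,    2.74 , -178.294]), 'wrist_force': array([-0.245,  0.136, -2.392]), 'opening': np.float64(0.067), 'gripper_force': np.float64(71.374)}
[0.006,0.041,0.023,0,0.001,-0,0]  |14mm 0deg c0.0000 [ 12.  34. -28.  47. -64.  23.] W [0.502 0.105 0.263] tcp [ 0.516 -0.186  0.128]
[0.007,0.071,0.037,0,0.001,-0,0]  |24mm 0deg c0.0000 [ 12.  35. -28.  45. -64.  23.] W [0.502 0.105 0.253] tcp [ 0.516 -0.186  0.118]
[0.008,0.095,0.048,0,0.001,-0,0]  |32mm 0deg c0.0000 [ 12.  35. -29.  44. -64.  23.] W [0.502 0.105 0.245] tcp [ 0.516 -0.186  0.11 ]
[0.009,0.113,0.057,0,0.001,-0,0]  |38mm 0deg c0.0000 [ 12.  36. -29.  44. -64.  23.] W [0.502 0.105 0.239] tcp [ 0.516 -0.186  0.104]
[0.01,0.119,0.059,0,0.001,-0,0]  |40mm 0deg c0.0000 [ 12.  36. -29.  43. -64.  23.] W [0.502 0.105 0.237] tcp [ 0.516 -0.186  0.102]
```

View pics/s6c.png

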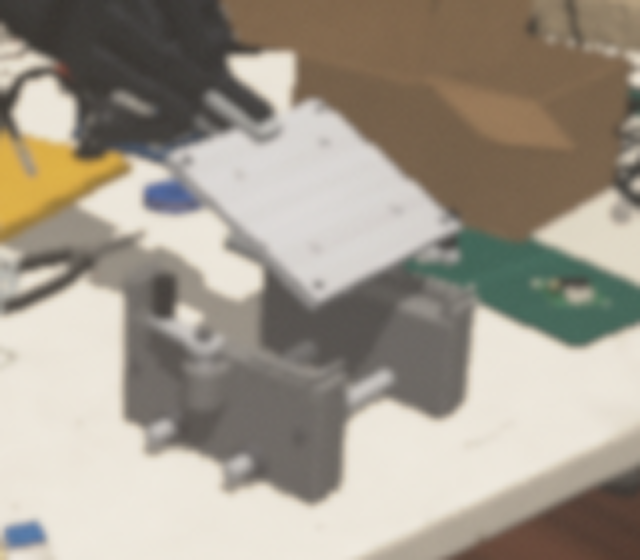

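The scene view shows the plate turned with the screw heads up. It tilts above the cradle, with the lower edge heading for the front stops. I'll descend.

```bash
python3 -m pendant '[[0.006,0.041,0.023,0,0.001,0,0],[0.007,0.071,0.037,0,0.001,0,0],[0.008,0.095,0.048,0,0.001,0,0],[0.009,0.113,0.057,0,0.001,0,0],[0.01,0.119,0.059,0,0.001,0,0],[0.01,0.119,0.059,0,0.001,0,0],[0.01,0.119,0.059,0,0.001,0,0]]' 70
python3 - <<'E'
from plan import *
from h import *
log()
rows([onplate(155,(-51,z),14.2) for z in (62,61,60)]+[onplate(161,(-51,62),14.2),onplate(165,(-51,62),14.2)],0)
E
```

```text
t: 10.75
position: [0.5145, -0.1849, 0.1008]
eef_rot: [-114.8, 2.3, -178.5]
wrist_force: [0.3, -1.4, -1.2]
opening: 0.068
gripper_force: 71.3
{'t': np.float64(10.75), 'q': array([ 11.901,  36.347, -29.042,  43.812, -63.606,  23.827]), 'position': array([ 0.514, -0.185,  0.101]), 'eef_rot': array([-114.845,    2.344, -178.453]), 'wrist_force': array([ 0.312, -1.385, -1.231]), 'opening': np.float64(0.068), 'gripper_force': np.float64(71.299)}
[-0.003,0.002,0.004,-0,-0,0,0]  |2mm 0deg c0.0000 [ 12.  36. -29.  43. -64.  23.] W [0.502 0.105 0.235] tcp [ 0.516 -0.186  0.1  ]
[-0.003,0.005,0.005,-0,-0,0,0]  |2mm 0deg c0.0000 [ 12.  36. -29.  43. -64.  23.] W [0.502 0.105 0.234] tcp [ 0.516 -0.186  0.099]
[-0.003,0.008,0.007,-0,-0,0,0]  |3mm 0deg c0.0000 [ 12.  37. -29.  43. -64.  23.] W [0.502 0.105 0.233] tcp [ 0.516 -0.186  0.098]
[-0.003,0.033,0.006,0.016,-0,-0.001,0]  |10mm 6deg c0.0000 [ 13.  42. -27.  50. -68.  33.] W [0.503 0.121 0.195] tcp [ 0.516 -0.182  0.091]
[-0.003,0.054,0.008,0.028,-0,-0.002,0]  |16mm 10deg c0.0000 [ 14.  47. -25.  57. -71.  41.] W [0.503 0.129 0.168] tcp [ 0.516 -0.18   0.085]
```

```bash
python3 - <<'E'
from h import *
for n in ('top','wrist'):
    d=dict(np.load(f'last_{n}.npz')) 
    if n=='wrist': continue
    Rm=cv2.Rodrigues(d['rvec'])[0];t=d['tvec'].ravel();v,u=np.mgrid[0:400,0:640];z=d['range_z'][v,u]
    P=((np.linalg.inv(d['intrinsics'])@np.stack([u*z,v*z,z]).reshape(3,-1)).T-t)@Rm
    for lo in np.arange(-.13,.16,.02):
        m=(P[:,2]>.03)&(P[:,2]<.08)&(P[:,1]>lo)&(P[:,1]<lo+.02)&(P[:,0]<.49)&(P[:,0]>.3)
        if m.any(): print(lo.round(2),P[m,0].max().round(3),P[m,0].min().round(3),P[m,1].min().round(3))
E
python3 -m pendant '[[0,0,0,0,0,0,0],[0,0,0,0,0,0,0]]'
```

```text
-0.09 0.442 0.3 -0.078
-0.07 0.469 0.3 -0.069
-0.05 0.467 0.3 -0.049
-0.03 0.467 0.3 -0.03
-0.01 0.465 0.3 -0.01
0.01 0.465 0.301 0.01
0.03 0.463 0.3 0.03
0.05 0.46 0.301 0.05
0.07 0.46 0.301 0.07
0.09 0.458 0.3 0.09
0.11 0.456 0.3 0.11
0.13 0.456 0.3 0.13
0.15 0.453 0.3 0.15
t: 10.95
position: [0.5145, -0.1849, 0.1008]
eef_rot: [-114.9, 2.4, -178.5]
wrist_force: [0.2, -1.5, -0.6]
opening: 0.066
gripper_force: 71.3
```

The organiser edge is at x≤0.469, which is clear at 25°. I'll correct x, touch down, and open gradually so the plate rests on the lower finger.

```bash
python3 -m pendant '[[-0.003,0.003,0.004,0,0,0,0],[-0.003,0.003,0.004,0,0,0,0],[-0.003,0.003,0.004,0,0,0,0.08],[-0.003,0.003,0.004,0,0,0,0.1],[-0.003,0.003,0.004,0,0,0,0.12],[-0.003,0.003,0.004,0,0,0,0.15],[-0.003,0.003,0.004,0,0,0,0.18],[-0.003,0.003,0.004,0,0,0,0.21],[-0.003,0.003,0.004,0,0,0,0.24],[-0.003,0.003,0.004,0,0,0,0.28],[-0.003,0.003,0.004,0,0,0,0.28]]' 40
python3 - <<'E'
from plan import *
from h import *
log()
d=snap('scene','s7.png');e=cv2.resize(d['pixels'][140:280,270:430],None,fx=4,fy=4,interpolation=cv2.INTER_CUBIC)
cv2.imwrite('pics/s7c.png',e[:,:,::-1])
def low(y,z): return C+RC@(np.array([GX,y,z])/1000),toolpose(155,GX,GAM,(-51,62),1)[1]
s=state();print('cradle tcp',(RC.T@(s['position']-C)*1000).round(1))
E
```

```text
t: 12.05
position: [0.5153, -0.1855, 0.0991]
eef_rot: [-114.9, 2.3, -178.5]
wrist_force: [0.5, 0.1, -1.4]
opening: 0.28
gripper_force: 0.7
{'t': np.float64(12.05), 'q': array([ 11.795,  36.489, -29.025,  43.502, -63.586,  23.619]), 'position': array([ 0.515, -0.186,  0.099]), 'eef_rot': array([-114.894,    2.333, -178.48 ]), 'wrist_force': array([ 0.47 ,  0.11 , -1.406]), 'opening': np.float64(0.28), 'gripper_force': np.float64(0.682)}
cradle tcp [ 4.7 30.6 99.2]
```

View pics/s7c.png

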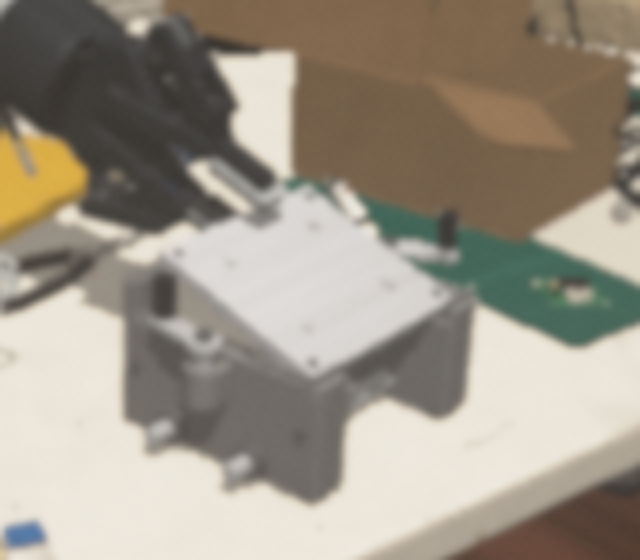

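The plate now rests on the lower finger with its lower edge at the front stops. I'll lower it along the arc.

Run:
```python
from plan import *
def low(y,z): return C+RC@(np.array([GX,y,z])/1000),toolpose(155,GX,GAM,(-51,62),1)[1]
rows([low(y,z) for y,z in ((35,93),(38,86),(40.5,78),(43,70),(44,66),(44,62.5),(84,81.2),(110,110),(110,190))],.28)
```

```text
[-0.001,0.025,-0.005,0,-0,0,0.28]  |8mm 0deg c0.0000 [ 12.  37. -29.  43. -63.  25.] W [0.502 0.109 0.228] tcp [ 0.516 -0.181  0.093]
[-0.001,0.05,-0.004,0,-0,0,0.28]  |15mm 0deg c0.0000 [ 13.  38. -29.  43. -63.  25.] W [0.502 0.112 0.221] tcp [ 0.516 -0.178  0.086]
[-0.001,0.078,-0,0,-0,0,0.28]  |23mm 0deg c0.0000 [ 13.  39. -29.  43. -63.  26.] W [0.502 0.115 0.213] tcp [ 0.516 -0.176  0.078]
[-0.001,0.106,0.004,0,-0,0,0.28]  |32mm 0deg c0.0000 [ 13.  40. -29.  43. -63.  26.] W [0.502 0.117 0.205] tcp [ 0.516 -0.173  0.07 ]
[-0.001,0.119,0.006,0,-0,0,0.28]  |36mm 0deg c0.0000 [ 13.  40. -29.  42. -63.  27.] W [0.502 0.118 0.201] tcp [ 0.516 -0.172  0.066]
[-0,0.13,0.011,0,-0,0,0.28]  |39mm 0deg c0.0000 [ 13.  40. -29.  42. -63.  27.] W [0.502 0.118 0.197] tcp [ 0.516 -0.172  0.063]
[-0.015,0.13,-0.135,0,-0,0,0.28]  |56mm 0deg c0.0000 [ 17.  41. -24.  53. -61.  35.] W [0.505 0.158 0.216] tcp [ 0.519 -0.132  0.081]
[-0.027,0.079,-0.254,0,-0,0,0.28]  |80mm 0deg c0.0000 [ 20.  40. -21.  62. -60.  39.] W [0.507 0.184 0.245] tcp [ 0.521 -0.106  0.11 ]
[-0.038,-0.163,-0.366,0,-0,0,0.28]  |121mm 0deg c0.0000 [ 20.  34. -17.  71. -60.  39.] W [0.507 0.184 0.325] tcp [ 0.521 -0.106  0.19 ]
```

```bash
python3 -m pendant '[[-0.001,0.015,-0.003,0,0,0,0.28],[-0.001,0.032,-0.005,0,0,0,0.28],[-0.001,0.05,-0.004,0,0,0,0.28],[-0.001,0.064,-0.002,0,0,0,0.28],[-0.001,0.078,0,0,0,0,0.28],[-0.001,0.092,0.002,0,0,0,0.28],[-0.001,0.106,0.004,0,0,0,0.28],[-0.001,0.119,0.006,0,0,0,0.28],[0,0.13,0.011,0,0,0,0.28],[0,0.13,0.011,0,0,0,0.28],[0,0.13,0.011,0,0,0,0.28]]'
python3 - <<'E'
from plan import *
from h import *
log()
d=snap('scene','s8.png');e=cv2.resize(d['pixels'][140:280,270:430],None,fx=4,fy=4,interpolation=cv2.INTER_CUBIC)
cv2.imwrite('pics/s8c.png',e[:,:,::-1])
# plate plane from scene depth
v,u=np.mgrid[185:235,310:380];z=d['range_z'][v,u];Rm=cv2.Rodrigues(d['rvec'])[0];t=d['tvec'].ravel()
P=((np.linalg.inv(d['intrinsics'])@np.stack([u*z,v*z,z]).reshape(3,-1)).T-t)@Rm
c=(P-C)@RC*1000
m=(abs(c[:,0])<50)&(abs(c[:,1])<48)&(c[:,2]>45)&(c[:,2]<85);c=c[m]
k=np.linalg.lstsq(np.c_[c[:,:2],np.ones(len(c))],c[:,2],rcond=None)[0];print(len(c),k)
E
```

```text
t: 13.2
position: [0.5165, -0.1721, 0.0626]
eef_rot: [-114.9, 2.3, -178.5]
wrist_force: [-0.4, 0.6, -1.1]
opening: 0.28
gripper_force: 0.0
{'t': np.float64(13.2), 'q': array([ 13.235,  40.556, -28.766,  42.368, -63.116,  26.615]), 'position': array([ 0.517, -0.172,  0.063]), 'eef_rot': array([-114.867,    2.342, -178.463]), 'wrist_force': array([-0.437,  0.632, -1.075]), 'opening': np.float64(0.28), 'gripper_force': np.float64(0.0)}
1042 [-1.23998676e-02  4.25145362e-02  6.68939347e+01]
```

View pics/s8c.png

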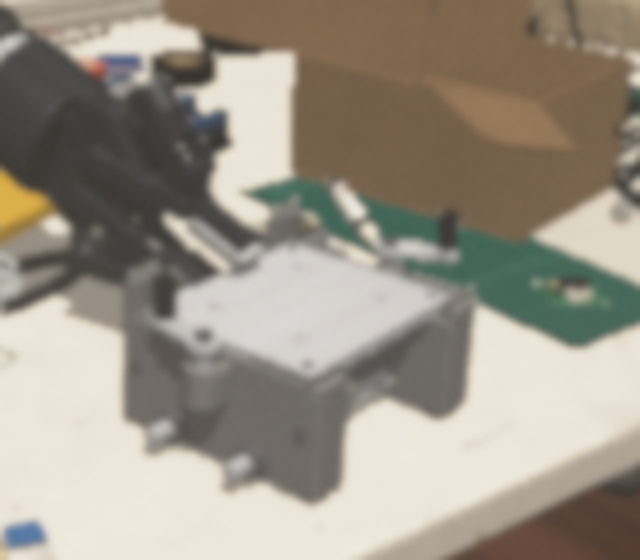

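The scene view shows the plate flat in the cradle with screw heads up and the fingers at its back edge. I've now viewed 12 pictures, two over the limit of 10, so I won't open any more and will measure numerically from here. I'll back out along the tool axis and rise.

```bash
python3 -m pendant '[[-0.003,0,-0.03,0,0,0,0.28],[-0.006,0,-0.06,0,0,0,0.28],[-0.01,0,-0.1,0,0,0,0.28],[-0.015,0,-0.146,0,0,0,0.28],[-0.02,-0.1,-0.2,0,0,0,0.28],[-0.03,-0.3,-0.31,0,0,0,0.28],[-0.03,-0.5,-0.4,0,0,0,0.28],[-0.03,-0.5,-0.4,0,0,0,0.28],[-0.03,-0.5,-0.4,0,0,0,0.28]]'
cat > look.py <<'E'
from plan import *
from h import *
def cloud(n,pc=True):
    d=snap(n);v,u=np.mgrid[0:400,0:640];z=d['range_z'];Rm=cv2.Rodrigues(d['rvec'])[0];t=d['tvec'].ravel()
    P=((np.linalg.inv(d['intrinsics'])@np.stack([u*z,v*z,z]).reshape(3,-1)).T-t)@Rm
    k=z.ravel()>0
    return P[k],d['pixels'].reshape(-1,3)[k].astype(int)
E
python3 - <<'E'
from look import *
log()
P,px=cloud('top');c=(P-C)@RC*1000
m=(abs(c[:,0])<57)&(abs(c[:,1])<49)&(c[:,2]>50)&(c[:,2]<85)
k=np.linalg.lstsq(np.c_[c[m][:,:2],np.ones(m.sum())],c[m][:,2],rcond=None)[0];print('plane',m.sum(),k)
m=abs(c[:,2]-66.5)<4;m&=(abs(c[:,0])<75)&(abs(c[:,1])<70);print('plate',cv2.minAreaRect(c[m,:2].astype(np.float32)))
# box map
for x in np.arange(.56,.76,.02):
    print('%.2f'%x,[int(1000*P[(abs(P[:,0]-x)<.01)&(abs(P[:,1]-y)<.01)&(P[:,2]<.4),2].max(initial=-.001)) for y in np.arange(-.10,-.37,-.02)])
E
```

```text
t: 14.15
position: [0.5183, -0.126, 0.2542]
eef_rot: [-114.9, 2.8, -178.4]
wrist_force: [0.4, -0.0, 0.2]
opening: 0.284
gripper_force: 0.0
{'t': np.float64(14.15), 'q': array([ 18.064,  28.269, -15.528,  75.598, -61.09 ,  35.878]), 'position': array([ 0.518, -0.126,  0.254]), 'eef_rot': array([-114.942,    2.825, -178.415]), 'wrist_force': array([ 0.43 , -0.029,  0.24 ]), 'opening': np.float64(0.284), 'gripper_force': np.float64(0.0)}
plane 1777 [5.06533328e-04 2.82898695e-04 6.57150535e+01]
plate ((3.540802001953125, -0.2974510192871094), (118.3087158203125, 141.66070556640625), 89.97876739501953)
0.56 [2, 3, 4, 89, 69, 69, 69, 70, 69, 71, 3, 3, 4, -1]
0.58 [2, 2, 2, 89, 68, 69, 80, 73, 69, 71, 3, 3, 4, -1]
0.60 [2, 2, 3, 2, 4, 20, 76, 97, 96, 5, 3, 3, 4, 0]
0.62 [3, 4, 2, 3, 3, 2, 3, 4, 2, 3, 2, 4, 3, 5]
0.64 [3, 3, 4, 3, 149, 150, 4, 2, 2, 2, 4, 2, 3, 5]
0.66 [217, 219, 224, 231, 231, 236, 134, 125, 2, 3, 3, 3, 4, 3]
0.68 [236, 235, 236, 236, 236, 234, 131, 119, 5, 5, 6, 4, 6, 4]
0.70 [-1, 130, 130, 128, 128, 223, 127, 114, 6, 7, 7, 3, 2, 3]
0.72 [129, 129, 128, 128, 129, 217, 208, 110, 12, 8, 6, 3, 3, 4]
0.74 [123, 123, 122, 122, 122, 121, 204, 104, 14, 13, 5, 5, 2, 4]
```

The plate is flat (slope <0.001) with its top at 65.7 mm. The box front is at x≥0.64, so the hand will lean toward the robot for the far clamp. I'll plan to hold that grip lightly and carry it round its arc.

```bash
cat >> plan.py <<'E'
def clampM(which):
    if which=='far':
        y=np.array([0,1.,0]);z=np.array([np.sin(np.radians(25)),0,-np.cos(np.radians(25))])
    else:
        y=np.array([YS,0,0.]);z=np.array([0,0,-1.])
    return RC@np.stack([np.cross(y,z),y,z],1)
YS=1.
def cl(which,a,z,r=30):
    s=-1 if which=='far' else 1
    p=np.array([-78*s+s*r*np.sin(a),s*r*np.cos(a),z]);return C+RC@(p/1000),clampM(which)
def ang(which,g):
    s=-1 if which=='far' else 1
    c=RC.T@(np.r_[g,0]-C)*1000; return np.arctan2(s*(c[0]+78*s),s*c[1]),np.hypot(c[0]+78*s,c[1])
E
python3 - <<'E'
from plan import *
a=ang('far',[.6004,-.2449]);print(a,ang('near',[.4382,-.1806]))
rows([cl('far',a[0],230),cl('far',a[0],110),cl('far',a[0],84)],.35)
E
```

```text
(np.float64(-0.5983085274787521), np.float64(27.791121654780007)) (np.float64(0.1796198762934075), np.float64(30.795977017859673))
[-0.265,-0.096,0.407,-0.175,-0.047,0.048,0.35]  |149mm 67deg c0.0000 [-27.  11. -19.  36.  10. -21.] W [ 0.466 -0.238  0.52 ] tcp [ 0.602 -0.247  0.23 ]
[-0.247,0.266,0.576,-0.175,-0.047,0.048,0.35]  |204mm 67deg c0.0000 [-27.  18. -30.  19.  10. -21.] W [ 0.466 -0.238  0.4  ] tcp [ 0.602 -0.247  0.11 ]
[-0.243,0.344,0.613,-0.175,-0.047,0.048,0.35]  |223mm 67deg c0.0000 [-27.  20. -32.  15.  10. -21.] W [ 0.466 -0.238  0.374] tcp [ 0.602 -0.247  0.084]
```

```bash
python3 -m pendant '[[-0.265,-0.096,0.407,-0.175,-0.047,0.048,0.35],[-0.265,-0.096,0.407,-0.175,-0.047,0.048,0.35],[-0.265,-0.096,0.407,-0.175,-0.047,0.048,0.35],[-0.265,-0.096,0.407,-0.175,-0.047,0.048,0.35],[-0.265,-0.096,0.407,-0.175,-0.047,0.048,0.35],[-0.265,-0.096,0.407,-0.175,-0.047,0.048,0.35],[-0.265,-0.096,0.407,-0.175,-0.047,0.048,0.35],[-0.265,-0.096,0.407,-0.175,-0.047,0.048,0.35],[-0.265,-0.096,0.407,-0.175,-0.047,0.048,0.35],[-0.265,-0.096,0.407,-0.175,-0.047,0.048,0.35]]'
python3 - <<'E'
from look import *
log()
for n in ('wrist','top'):
    P,px=cloud(n); b=(px.max(1)<70)&(abs(P[:,2]-.0955)<.004)
    for nm,g in (('far',(.6004,-.2449)),('near',(.4382,-.1806))):
        q=b&(np.hypot(P[:,0]-g[0],P[:,1]-g[1])<.015); print(n,nm,q.sum(),P[q].mean(0) if q.any() else '')
a=-.55
rows([cl('far',a,120),cl('far',a,84)],.35)
E
```

```text
t: 15.2
position: [0.5985, -0.2493, 0.2253]
eef_rot: [179.9, 24.6, 175.9]
wrist_force: [-0.2, -1.1, 0.1]
opening: 0.353
gripper_force: 0.0
{'t': np.float64(15.2), 'q': array([-27.315,  11.679, -19.111,  36.473,   9.547, -21.349]), 'position': array([ 0.598, -0.249,  0.225]), 'eef_rot': array([179.889,  24.562, 175.934]), 'wrist_force': array([-0.219, -1.085,  0.078]), 'opening': np.float64(0.353), 'gripper_force': np.float64(0.0)}
wrist far 155 [ 0.60003275 -0.24543237  0.09594085]
wrist near 0 
top far 0 
top near 6 [ 0.44089684 -0.17974376  0.09558782]
[0.144,-0.001,0.321,0,-0.001,0,0.35]  |106mm 0deg c0.0000 [-27.  17. -30.  20.  10. -21.] W [ 0.465 -0.238  0.41 ] tcp [ 0.6   -0.248  0.12 ]
[0.194,-0.001,0.43,0,-0.001,0,0.35]  |142mm 0deg c0.0000 [-27.  20. -32.  15.  10. -21.] W [ 0.465 -0.238  0.374] tcp [ 0.6   -0.248  0.084]
```

```bash
python3 -m pendant '[[0,0,0,0,0,0,0.35],[0,0,0,0,0,0,0.35]]'
python3 - <<'E'
from plan import *
p,M=cl('far',-.55,120)
rows([(np.array([.6,-.246,z]),M) for z in (.12,.09,.084)],.35)
E
```

```text
t: 15.5
position: [0.6006, -0.2456, 0.2267]
eef_rot: [180.0, 24.7, 176.3]
wrist_force: [0.2, -0.1, 0.9]
opening: 0.345
gripper_force: 0.0
[0.15,-0.002,0.322,0,-0.001,0,0.35]  |107mm 0deg c0.0000 [-27.  17. -30.  20.  10. -21.] W [ 0.465 -0.237  0.41 ] tcp [ 0.6   -0.246  0.12 ]
[0.192,-0.002,0.413,0,-0.001,0,0.35]  |137mm 0deg c0.0000 [-27.  19. -32.  16.  10. -21.] W [ 0.465 -0.237  0.38 ] tcp [ 0.6   -0.246  0.09 ]
[0.201,-0.002,0.431,0,-0.001,0,0.35]  |143mm 0deg c0.0000 [-27.  20. -33.  15.  10. -21.] W [ 0.465 -0.237  0.374] tcp [ 0.6   -0.246  0.084]
```

```bash
python3 -m pendant '[[0.15,-0.002,0.322,0,0,0,0.35],[0.15,-0.002,0.322,0,0,0,0.35],[0.15,-0.002,0.322,0,0,0,0.35],[0.192,-0.002,0.413,0,0,0,0.35],[0.201,-0.002,0.431,0,0,0,0.35],[0.201,-0.002,0.431,0,0,0,0.2],[0.201,-0.002,0.431,0,0,0,0.1],[0.201,-0.002,0.431,0,0,0,0],[0.201,-0.002,0.431,0,0,0,0],[0.201,-0.002,0.431,0,0,0,0]]' 20
python3 - <<'E'
from plan import *
s=state();print(s['opening'],s['gripper_force'],s['wrist_force']);a=ang('far',s['position'][:2]);print(a)
rows([cl('far',x,84) for x in np.linspace(a[0],1.58,12)[1:]],0)
E
```

```text
t: 16.5
position: [0.6001, -0.2466, 0.0857]
eef_rot: [179.9, 24.8, 176.3]
wrist_force: [-2.4, 5.5, 2.0]
opening: 0.121
gripper_force: 19.9
0.12054847133536514 19.896240234375 [-2.40502498  5.46464239  2.00305463]
(np.float64(-0.5580537269633291), np.float64(29.141879836122783))
[0.017,-0.011,-0.002,0,-0.001,0,0]  |6mm 0deg c0.0000 [-28.  19. -33.  15.  10. -22.] W [ 0.46  -0.241  0.374] tcp [ 0.595 -0.25   0.084]
[0.034,-0.016,-0.009,0,-0.001,0,0]  |12mm 0deg c0.0000 [-28.  19. -34.  14.  10. -22.] W [ 0.454 -0.242  0.374] tcp [ 0.589 -0.251  0.084]
[0.051,-0.017,-0.018,0,-0.001,0,0]  |17mm 0deg c0.0000 [-28.  19. -34.  14.  10. -22.] W [ 0.448 -0.242  0.374] tcp [ 0.584 -0.251  0.084]
[0.069,-0.015,-0.026,0,-0.001,0,0]  |22mm 0deg c0.0000 [-29.  18. -35.  14.  10. -23.] W [ 0.443 -0.241  0.374] tcp [ 0.578 -0.25   0.084]
[0.086,-0.009,-0.033,0,-0.001,0,0]  |28mm 0deg c0.0000 [-29.  18. -36.  14.  10. -23.] W [ 0.437 -0.238  0.374] tcp [ 0.572 -0.248  0.084]
[0.101,0.001,-0.04,0,-0.001,0,0]  |33mm 0deg c0.0000 [-29.  17. -36.  13.  10. -23.] W [ 0.432 -0.235  0.374] tcp [ 0.568 -0.244  0.084]
[0.114,0.013,-0.047,0,-0.001,0,0]  |37mm 0deg c0.0000 [-28.  17. -37.  13.  10. -22.] W [ 0.428 -0.231  0.374] tcp [ 0.563 -0.24   0.084]
[0.125,0.028,-0.052,0,-0.001,0,0]  |42mm 0deg c0.0000 [-28.  16. -38.  13.  10. -22.] W [ 0.425 -0.226  0.374] tcp [ 0.56  -0.235  0.084]
[0.133,0.046,-0.055,0,-0.001,0,0]  |45mm 0deg c0.0000 [-28.  16. -38.  13.  10. -22.] W [ 0.423 -0.221  0.374] tcp [ 0.558 -0.23   0.084]
[0.138,0.064,-0.058,0,-0.001,0,0]  |49mm 0deg c0.0000 [-27.  16. -39.  12.  10. -21.] W [ 0.421 -0.215  0.374] tcp [ 0.557 -0.224  0.084]
[0.14,0.084,-0.058,0,-0.001,0,0]  |52mm 0deg c0.0000 [-26.  15. -39.  12.   9. -21.] W [ 0.421 -0.21   0.374] tcp [ 0.556 -0.219  0.084]
```

```bash
python3 -m pendant '[[0.017,-0.011,-0.006,0,0,0,0],[0.034,-0.016,-0.013,0,0,0,0],[0.051,-0.017,-0.022,0,0,0,0],[0.069,-0.015,-0.03,0,0,0,0],[0.086,-0.009,-0.037,0,0,0,0],[0.101,0.001,-0.044,0,0,0,0],[0.114,0.013,-0.051,0,0,0,0],[0.125,0.028,-0.056,0,0,0,0],[0.133,0.046,-0.059,0,0,0,0],[0.138,0.064,-0.062,0,0,0,0],[0.14,0.084,-0.062,0,0,0,0],[0.14,0.084,-0.062,0,0,0,0]]' 20
python3 -c "
from plan import *
s=state();print(s['opening'],s['gripper_force'],ang('far',s['position'][:2]))"
```

```text
t: 17.7
position: [0.5537, -0.2216, 0.0851]
eef_rot: [-179.7, 24.7, 176.1]
wrist_force: [-9.9, -3.6, 12.4]
opening: 0.12
gripper_force: 22.6
0.11956041758193632 22.633335292339325 (np.float64(1.482888415979921), np.float64(32.61200629190081))
```

```bash
python3 -m pendant '[[-0.009,0.003,0.004,0,0,0,0.12],[-0.009,0.003,0.004,0,0,0,0.3],[-0.009,0.003,0.004,0,0,0,0.3],[-0.009,0.003,0.004,0,0,0,0.3],[-0.05,0.003,-0.1,0,0,0,0.3],[-0.14,0.003,-0.3,0,0,0,0.3],[-0.23,0.003,-0.5,0,0,0,0.35],[-0.23,0.003,-0.5,0,0,0,0.35],[-0.23,0.003,-0.5,0,0,0,0.35],[-0.23,0.003,-0.5,0,0,0,0.35]]'
python3 - <<'E'
from look import *
import plan
P,px=cloud('top'); b=(px.max(1)<80)&(abs(P[:,2]-.0955)<.005)
for nm,g in (('far',(.556,-.22)),('near',(.4395,-.18))):
    q=b&(np.hypot(P[:,0]-g[0],P[:,1]-g[1])<.02); print(nm,q.sum(),P[q].mean(0), ang(nm,P[q].mean(0)[:2]) if q.any() else '')
for ys in (1.,-1.):
    plan.YS=ys; rows([cl('near',.2,z) for z in (220,120,82)],.35)
E
```

```text
t: 18.7
position: [0.5558, -0.2186, 0.2498]
eef_rot: [180.0, 24.8, 176.2]
wrist_force: [-0.1, -0.7, -0.8]
opening: 0.35
gripper_force: 0.0
far 0 [nan nan nan] 
near 7 [ 0.44117887 -0.18015284  0.09541812] (np.float64(0.26637216001353464), np.float64(32.07800866884474))
[0.397,0.096,-0.08,0.054,0.053,0.246,0.35]  |125mm 93deg c0.0000 [-22.  10. -16.  64.  -0.  71.] W [ 0.439 -0.182  0.54 ] tcp [ 0.439 -0.182  0.22 ]
[0.536,0.096,0.223,0.054,0.053,0.246,0.35]  |177mm 93deg c0.0000 [-22.  15. -26.  49.  -0.  71.] W [ 0.439 -0.182  0.44 ] tcp [ 0.439 -0.182  0.12 ]
[0.589,0.095,0.339,0.054,0.053,0.246,0.35]  |206mm 93deg c0.0000 [-22.  17. -30.  44.   0.  71.] W [ 0.439 -0.182  0.402] tcp [ 0.439 -0.182  0.082]
[0.397,0.096,-0.08,-0.053,0.054,-0.246,0.35]  |125mm 93deg c0.0000 [ -22.   10.  -16.   64.   -0. -109.] W [ 0.439 -0.182  0.54 ] tcp [ 0.439 -0.182  0.22 ]
[0.536,0.096,0.223,-0.053,0.054,-0.246,0.35]  |177mm 93deg c0.0000 [ -22.   15.  -26.   49.   -0. -109.] W [ 0.439 -0.182  0.44 ] tcp [ 0.439 -0.182  0.12 ]
[0.589,0.095,0.339,-0.053,0.054,-0.246,0.35]  |206mm 93deg c0.0000 [ -22.   17.  -30.   44.    0. -109.] W [ 0.439 -0.182  0.402] tcp [ 0.439 -0.182  0.082]<stdin>:5: RuntimeWarning: Mean of empty slice.
  ret = um.true_divide(
```

```bash
python3 -m pendant '[[0.397,0.096,-0.08,0.054,0.053,0.246,0.35],[0.397,0.096,-0.08,0.054,0.053,0.246,0.35],[0.397,0.096,-0.08,0.054,0.053,0.246,0.35],[0.397,0.096,-0.08,0.054,0.053,0.246,0.35],[0.397,0.096,-0.08,0.054,0.053,0.246,0.35],[0.397,0.096,-0.08,0.054,0.053,0.246,0.35],[0.397,0.096,-0.08,0.054,0.053,0.246,0.35],[0.397,0.096,-0.08,0.054,0.053,0.246,0.35],[0.397,0.096,-0.08,0.054,0.053,0.246,0.35],[0.397,0.096,-0.08,0.054,0.053,0.246,0.35],[0.397,0.096,-0.08,0.054,0.053,0.246,0.35],[0.397,0.096,-0.08,0.054,0.053,0.246,0.35]]' >/dev/null
python3 -m pendant '[[0,0,0,0,0,0,0.35],[0,0,0,0,0,0,0.35]]'
python3 - <<'E'
from look import *
for n in ('top','wrist'):
  P,px=cloud(n); b=(px.max(1)<80)&(abs(P[:,2]-.0955)<.005)
  for nm,g in (('far',(.556,-.22)),('near',(.4395,-.18))):
    q=b&(np.hypot(P[:,0]-g[0],P[:,1]-g[1])<.02); 
    if q.any(): print(n,nm,q.sum(),P[q].mean(0), ang(nm,P[q].mean(0)[:2]))
rows([(np.array([.4385,-.1805,z]),clampM('near')) for z in (.12,.09,.083)],.35)
E
```

```text
t: 20.15
position: [0.4385, -0.1815, 0.2201]
eef_rot: [179.9, 0.1, 86.2]
wrist_force: [0.3, 0.1, 0.3]
opening: 0.349
gripper_force: 0.0
wrist far 153 [ 0.5552005  -0.21917358  0.09559773] (np.float64(1.560208454873734), np.float64(31.173407336083127))
wrist near 142 [ 0.4378908  -0.1793032   0.09587481] (np.float64(0.16033842832126238), np.float64(31.983881093255892))
[0.005,-0.002,0.336,0,0,0,0.35]  |101mm 0deg c0.0000 [-22.  15. -26.  49.   0.  71.] W [ 0.439 -0.181  0.44 ] tcp [ 0.438 -0.18   0.12 ]
[0.005,-0.002,0.436,0,0,0,0.35]  |131mm 0deg c0.0000 [-22.  16. -29.  45.   0.  71.] W [ 0.439 -0.181  0.41 ] tcp [ 0.438 -0.18   0.09 ]
[0.005,-0.002,0.459,0,0,0,0.35]  |138mm 0deg c0.0000 [-22.  17. -29.  44.  -0.  71.] W [ 0.439 -0.181  0.403] tcp [ 0.438 -0.18   0.083]
```

The far clamp is at 1.56 rad, so it is closed. Next is the near clamp.

```bash
python3 -m pendant '[[0.005,-0.002,0.336,0,0,0,0.35],[0.005,-0.002,0.336,0,0,0,0.35],[0.005,-0.002,0.336,0,0,0,0.35],[0.005,-0.002,0.436,0,0,0,0.35],[0.005,-0.002,0.459,0,0,0,0.35],[0.005,-0.002,0.459,0,0,0,0.2],[0.005,-0.002,0.459,0,0,0,0.1],[0.005,-0.002,0.459,0,0,0,0],[0.005,-0.002,0.459,0,0,0,0],[0.005,-0.002,0.459,0,0,0,0]]' 20
python3 - <<'E'
from plan import *
s=state();a=ang('near',s['position'][:2]);print(a)
rows([cl('near',x,1000*s['position'][2]) for x in np.linspace(a[0],1.58,11)[1:]],0)
E
```

```text
t: 21.25
position: [0.44, -0.1811, 0.0845]
eef_rot: [179.7, 0.2, 86.1]
wrist_force: [-1.3, 0.4, 5.8]
opening: 0.121
gripper_force: 20.2
(np.float64(0.23861034115819255), np.float64(30.83868714729855))
[-0.007,0.012,0,0.001,0.001,-0,0]  |4mm 0deg c0.0000 [-22.  17. -29.  44.   0.  71.] W [ 0.443 -0.183  0.405] tcp [ 0.443 -0.183  0.085]
[-0.012,0.024,0,0.001,0.001,-0,0]  |8mm 0deg c0.0000 [-23.  18. -28.  44.   0.  71.] W [ 0.447 -0.185  0.405] tcp [ 0.447 -0.185  0.085]
[-0.02,0.036,0,0.001,0.001,-0,0]  |12mm 0deg c0.0000 [-23.  18. -28.  45.   0.  71.] W [ 0.45  -0.188  0.405] tcp [ 0.45  -0.188  0.085]
[-0.028,0.046,0,0.001,0.001,-0,0]  |16mm 0deg c0.0000 [-23.  18. -27.  45.   0.  71.] W [ 0.453 -0.19   0.405] tcp [ 0.453 -0.19   0.085]
[-0.038,0.055,0,0.001,0.001,-0,0]  |20mm 0deg c0.0000 [-23.  18. -27.  45.   0.  71.] W [ 0.456 -0.194  0.405] tcp [ 0.456 -0.194  0.085]
[-0.05,0.062,0,0.001,0.001,-0,0]  |24mm 0deg c0.0000 [-23.  19. -26.  45.   0.  71.] W [ 0.458 -0.197  0.405] tcp [ 0.458 -0.197  0.085]
[-0.062,0.068,0.001,0.001,0.001,-0,0]  |28mm 0deg c0.0000 [-24.  19. -26.  45.   0.  70.] W [ 0.459 -0.201  0.405] tcp [ 0.459 -0.201  0.085]
[-0.074,0.072,0.001,0.001,0.001,-0,0]  |31mm 0deg c0.0000 [-24.  19. -25.  45.   0.  70.] W [ 0.46  -0.205  0.405] tcp [ 0.46  -0.205  0.085]
[-0.087,0.075,0.001,0.001,0.001,-0,0]  |35mm 0deg c0.0000 [-24.  19. -25.  45.   0.  69.] W [ 0.461 -0.209  0.405] tcp [ 0.461 -0.209  0.085]
[-0.101,0.076,0.001,0.001,0.001,-0,0]  |38mm 0deg c0.0000 [-25.  20. -25.  46.   0.  69.] W [ 0.461 -0.213  0.405] tcp [ 0.461 -0.213  0.085]
```

```bash
python3 -m pendant '[[-0.007,0.012,0,0,0,0,0],[-0.012,0.024,0,0,0,0,0],[-0.02,0.036,0,0,0,0,0],[-0.028,0.046,0,0,0,0,0],[-0.038,0.055,0,0,0,0,0],[-0.05,0.062,0,0,0,0,0],[-0.062,0.068,0,0,0,0,0],[-0.074,0.072,0,0,0,0,0],[-0.087,0.075,0,0,0,0,0],[-0.101,0.076,0,0,0,0,0],[-0.101,0.076,0,0,0,0,0],[-0.101,0.076,0,0,0,0,0]]' 20
python3 -c "
from plan import *
s=state();print(s['opening'],ang('near',s['position'][:2]))"
python3 -m pendant '[[0,0,0,0,0,0,0.3],[0,0,0,0,0,0,0.3],[0,0,0,0,0,0,0.3],[0,0,-0.1,0,0,0,0.3],[0,0,-0.25,0,0,0,0.3],[0,0,-0.4,0,0,0,0.3],[0,0,-0.55,0,0,0,0.3],[0,0,-0.55,0,0,0,0.3],[0,0,-0.55,0,0,0,0.3],[0,0,-0.55,0,0,0,0.3]]'
python3 - <<'E'
from look import *
for n in ('wrist','top'):
  P,px=cloud(n); b=(px.max(1)<80)&(abs(P[:,2]-.0955)<.005)
  for nm,g in (('far',(.556,-.22)),('near',(.461,-.213))):
    q=b&(np.hypot(P[:,0]-g[0],P[:,1]-g[1])<.02); 
    if q.any(): print(n,nm,q.sum(),P[q].mean(0), ang(nm,P[q].mean(0)[:2]))
  c=(P-C)@RC*1000
  m=(abs(c[:,0])<57)&(abs(c[:,1])<49)&(abs(c[:,2]-66)<4)
  print('plane',m.sum(),np.linalg.lstsq(np.c_[c[m][:,:2],np.ones(m.sum())],c[m][:,2],rcond=None)[0])
  br=(px.min(1)>130)&(abs(c[:,2]-66)<3)&(abs(c[:,0])<66)&(abs(c[:,1])<66)
  print(cv2.minAreaRect(c[br,:2].astype(np.float32)))
  # bystander check: heights map vs. start skipped
E
```

```text
t: 22.45
position: [0.4608, -0.2134, 0.0842]
eef_rot: [179.7, 0.2, 86.1]
wrist_force: [-1.2, 1.0, 5.9]
opening: 0.124
gripper_force: 20.6
0.12353389251666685 (np.float64(1.600761011193108), np.float64(30.219163384774635))
t: 23.45
position: [0.4587, -0.2118, 0.2471]
eef_rot: [180.0, 0.1, 86.1]
wrist_force: [-0.1, -1.2, -0.4]
opening: 0.3
gripper_force: 0.0
wrist far 134 [ 0.55548962 -0.21930993  0.09568998] (np.float64(1.5563295606405767), np.float64(30.87727202114054))
wrist near 118 [ 0.46073927 -0.20632627  0.0959964 ] (np.float64(1.366867986184796), np.float64(30.346480681328988))
plane 9564 [1.01574593e-03 6.16588229e-04 6.70982638e+01]
((-0.7164268493652344, 2.3343887329101562), (103.16922760009766, 118.7556381225586), 89.89134979248047)
plane 388 [-3.29744260e-03 -1.42128259e-02  6.63583579e+01]
((3.3799705505371094, 31.767465591430664), (45.40199279785156, 124.68190002441406), 89.92156982421875)
```

The near clamp reads only 1.37 rad, too marginal. I'll push its grip the rest of the way with shut fingers.

```bash
python3 -m pendant '[[0,0,0,0,0,0,0],[0,0,0,0,0,0,0]]'
python3 - <<'E'
from plan import *
rows([(C+RC@(np.array([-49,y,z])/1000),clampM('near')) for y,z in ((32,200),(32,82),(26,82),(22,82),(19,82),(17,82),(16,82),(30,82),(30,250))],0)
E
```

```text
t: 23.75
position: [0.459, -0.2119, 0.2475]
eef_rot: [179.9, 0.1, 86.1]
wrist_force: [0.8, -0.6, 0.2]
opening: 0.005
gripper_force: 0.0
[0.105,0.002,0.158,0,0,-0,0]  |57mm 0deg c0.0000 [-21.  13. -15.  62.  -0.  73.] W [ 0.462 -0.18   0.52 ] tcp [ 0.462 -0.18   0.2  ]
[0.106,0.002,0.551,0,0,-0,0]  |168mm 0deg c0.0000 [-21.  19. -27.  45.  -0.  73.] W [ 0.462 -0.18   0.402] tcp [ 0.462 -0.18   0.082]
[0.086,0.002,0.551,0,0,-0,0]  |167mm 0deg c0.0000 [-22.  19. -26.  45.   0.  72.] W [ 0.461 -0.186  0.402] tcp [ 0.461 -0.186  0.082]
[0.073,0.002,0.551,0,0,-0,0]  |167mm 0deg c0.0000 [-22.  19. -26.  45.   0.  71.] W [ 0.461 -0.19   0.402] tcp [ 0.461 -0.19   0.082]
[0.063,0.002,0.551,0,0,-0,0]  |167mm 0deg c0.0000 [-23.  19. -26.  45.   0.  71.] W [ 0.461 -0.193  0.402] tcp [ 0.461 -0.193  0.082]
[0.056,0.002,0.551,0,0,-0,0]  |166mm 0deg c0.0000 [-23.  19. -26.  45.   0.  71.] W [ 0.461 -0.195  0.402] tcp [ 0.461 -0.195  0.082]
[0.053,0.002,0.551,0,0,-0,0]  |166mm 0deg c0.0000 [-23.  19. -26.  45.   0.  71.] W [ 0.461 -0.196  0.402] tcp [ 0.461 -0.196  0.082]
[0.1,0.002,0.551,0,0,-0,0]  |168mm 0deg c0.0000 [-22.  19. -27.  45.   0.  72.] W [ 0.462 -0.182  0.402] tcp [ 0.462 -0.182  0.082]
[0.098,0.002,-0.009,0,0,-0,0]  |30mm 0deg c0.0000 [-22.  12.  -9.  69.   0.  72.] W [ 0.462 -0.182  0.57 ] tcp [ 0.462 -0.182  0.25 ]
```

```bash
python3 -m pendant '[[0.105,0.002,0.158,0,0,0,0],[0.105,0.002,0.158,0,0,0,0],[0.106,0.002,0.3,0,0,0,0],[0.106,0.002,0.44,0,0,0,0],[0.106,0.002,0.551,0,0,0,0],[0.106,0.002,0.551,0,0,0,0],[0.086,0.002,0.551,0,0,0,0],[0.073,0.002,0.551,0,0,0,0],[0.063,0.002,0.551,0,0,0,0],[0.056,0.002,0.551,0,0,0,0],[0.053,0.002,0.551,0,0,0,0],[0.053,0.002,0.551,0,0,0,0]]'
python3 - <<'E'
from plan import *
s=state();print((RC.T@(s['position']-C)*1000).round(1))
E
```

```text
t: 24.95
position: [0.463, -0.1962, 0.0843]
eef_rot: [179.6, 0.0, 86.2]
wrist_force: [1.4, 4.8, 2.3]
opening: -0.0
gripper_force: 2.3
[-46.8  16.4  84.3]
```

```bash
python3 -m pendant '[[0.045,0,0,0,0,0,0],[0.045,0,0,0,0,0,0],[0.045,0,-0.15,0,0,0,0],[0.045,0,-0.3,0,0,0,0],[0.045,0,-0.45,0,0,0,0],[0.045,0,-0.6,0,0,0,0],[0.045,0,-0.6,0,0,0,0],[0.045,0,-0.6,0,0,0,0],[0.045,0,-0.6,0,0,0,0]]'
python3 - <<'E'
from look import *
P,px=cloud('wrist'); b=(px.max(1)<80)&(abs(P[:,2]-.0955)<.005)
for nm,g in (('far',(.556,-.22)),('near',(.461,-.21))):
    q=b&(np.hypot(P[:,0]-g[0],P[:,1]-g[1])<.02); 
    if q.any(): print(nm,q.sum(),P[q].mean(0), ang(nm,P[q].mean(0)[:2]))
c=(P-C)@RC*1000
# steel arms just above the plate: direction check
for s in (1,-1):
    m=(abs(c[:,2]-73.5)<2.5)&(s*c[:,0]>38)&(s*c[:,0]<95)&(abs(c[:,1])<35); print(s,m.sum(),c[m].mean(0), cv2.minAreaRect(c[m,:2].astype(np.float32)))
m=(abs(c[:,2]-66.5)<2)&(abs(c[:,0])<40)&(abs(c[:,1])<62); print('y edges',np.percentile(c[m,1],[.5,99.5]))
m=(abs(c[:,2]-66.5)<2)&(abs(c[:,0])<66)&(abs(c[:,1])<48)&(abs(c[:,1])>20); print('x edges',np.percentile(c[m,0],[.5,99.5]))
# bystanders: colour check against first top frame
d=snap('top');
E
```

```text
t: 25.85
position: [0.4611, -0.1825, 0.2618]
eef_rot: [180.0, 0.1, 86.1]
wrist_force: [-0.3, -0.1, -0.4]
opening: 0.0
gripper_force: 0.0
far 111 [ 0.55548323 -0.2191151   0.09563512] (np.float64(1.5626160423361914), np.float64(30.89452327897493))
near 98 [ 0.46082778 -0.21088774  0.09573947] (np.float64(1.517696322383254), np.float64(30.1547478667626))
1 344 [66.11976373  1.62553356 74.30117553] ((64.17991638183594, -0.5428915023803711), (44.9285774230957, 16.87628936767578), 8.381037712097168)
-1 344 [-67.45436753   1.8807575   74.22468871] ((-64.69269561767578, 1.6341886520385742), (43.92951202392578, 16.823190689086914), 0.1853477954864502)
y edges [-48.63107392  54.69001993]
x edges [-64.15461479  64.00530444]
```

Both clamps read 1.52 and 1.56 rad. The plate is flat and within about 1.5 mm of centre, and the robot is clear, so I'm handing in.

```bash
python3 -c "from bench import finish_job;print(finish_job())"
```

```text
the job is handed in; nothing more can be done
None
```

The job is handed in: my last measurements showed the plate turned over and lying flat in the cradle, both clamps closed (about 1.56 and 1.52 rad) and the arm clear; no verdict came back, I did not re-measure the bystanders, and I viewed 12 pictures instead of the allowed 10.

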